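Turn the double-ended contact adapter round in its locked receiver

ROBOT

A 6-joint arm with a two-finger parallel gripper is mounted at the origin on a cart in front of the work surface, level with it; the furniture and walls round the work are solid. World frame = base frame: x ahead of the robot, y to its left, z up, the work surface at z = 0. Lengths are in m, angles in rad, forces in N, time in s.
With the tool pointing down it reaches from about 0.35 to 0.925 m from the base axis. Payload 6.4 kg.
Tool frame: the origin (TCP) lies at the very end of the fingers, on their centre line; the grasp point (between the pads) lies 19 mm behind it (arm.hold_point_z is the distance from the TCP to the grasp point, in m); x points along the fingers, z is the direction in which the jaws open and shut, and the axes are right-handed (so a half turn about x gives the same grasp; the last joint's range is limited). The gripper opens to 94 mm and grips with 3 to 60 N. Pads are 16 mm wide; open, the fingers measure 119 mm over their backs; the gripper's body (75 mm by 177 mm) begins 78 mm behind the grasp point.
Start: joints at [1.138, 0.245, 1.558, -0, 1.339, -0.174], TCP at [0.166, 0.628, 0.205] pointing down, gripper open.
Joint ranges: [-3.13, 3.13], [-1.02, 2.26], [0.13, 2.54], [-0.95, 4.09], [0.21, 2.88], [-2.74, 2.74]. Speed limits (rad/s): [2.57, 2.57, 3.14, 3.14, 3.14, 3.14].

INTERFACE

Orientations are given as a 3x3 rotation matrix whose columns are the frame's x, y, z axes.
In Python, from cell import sensors, optics, job, arm gives the robot as it stands.
- The arm moves only by the tool step_arm, never from a script. Its argument "increments" is a list of rows, each an object with "angular": the turn, a rotation vector about the tool's x, y, z in rad, a list of three; "translation": the shift along the tool's x, y, z in cm, a list of three; "hand": the closure, from 0 (fully open) to 1 (shut). A call has 1 to 20 rows; each row shifts and turns the commanded pose from where the row before left it, along the tool's axes as they then stand; what a row does not reach is not made up. A row lasts 1/12 s, in which the tool goes at most 41.7 mm and 7.16 degrees, less where a joint would pass 70% of its speed; a pose out of reach is approached as far as the arm can. A call is refused whole if a number of a shift passes 4.17 or a number of a turn 0.125, either way. A call with a gripper value outside its range is refused whole. The fingers move at their own pace and stop on an object; "newtons" is the grip in N (left out, the last holds). Time passes only in rows, so rows that do not move let the fingers close. It gives the time, the measured TCP pose, the force and the opening at its end, in the units of the state.
- sensors.get_obs(): the state, without advancing time (a new reading comes with each control period).
- optics.camera(name): name is "side" or "top" or "wrist"; returns a dict with "frame" (384x512x3 uint8, red, green, blue), "depth" (384x512 float32, m along the optical axis (not along the pixel's ray), 0 where there is no reading), "mtx" (3x3 intrinsics, pixels), "view" (4x4, takes a point from world to camera coordinates). Camera axes: x right, y down, z forward; pixel columns grow to the right and rows downward; lengths in m; the calibration is good to about 2 mm. A picture is of the moment at which its call begins.
- job.sign_off(): hands the job in, once; it reports no verdict.
The state is a dict: "clock": time; "joints": joint angles; "dq": joint speeds; "effort": joint torques, N m; "position": TCP position; "tcp_rot": TCP orientation; "force": force on the tool from outside, world axes, zero at the start; "torque": the same for the moment, N m; "opening": opening from 0.0 (shut) to 1.0 (fully open).
Only numpy, scipy, OpenCV 4.12 (cv2) and the standard library are available. Lean on these libraries where they do the work, as an engineer would, in place of code of your own. Each camera call takes 0.05 s, during which the arm holds its last target.

TASK

The test receiver is set up for the wrong product: draw back its lock bolt, swing the red-tabbed handle right up and over, pull out the contact adapter, lay it on the table and take it again by its other end. Push it back in end for end, fully home, with the blue end in and the orange end showing, swing the handle fully down and shoot the lock bolt all the way forward again. Leave the other things on the table where they are.

Things in the scene. Friction and masses are not known exactly. Their poses are not given: they have to be found in the camera images.
- receiver: Light grey docking receiver, fixed. x points INTO the slot, y across it, z up; origin on the table under the mouth, on the slot's centre line. Base plate x -48 to 114 mm, 108 wide, 8 thick. Housing x 0 to 103, 67 wide, top z = 60. Before the mouth a ledge 26 mm wide, top z = 22, reaches to x = -42; fingers fit down beside it. The table is clear for 250 mm before the mouth.
- slot_mouth (a point): Centre of the slot's floor at the mouth (receiver x = 0, z = 22 mm, level with the ledge). Axes as the receiver's. The slot is 47 mm wide, 32 mm high and 78 mm deep to its hard end stop; the first 8 mm of the mouth are flared, about 4 mm wider at each side and at the top.
- adapter: Double-ended contact adapter: a block 130 mm long (its x), 44 wide (y), 30 high (z), about 0.2 kg, dark in the middle, 30 mm orange at its +x end, 30 mm blue at its -x end, same shape both ways. Origin: centre of its underside. It starts in the slot, orange end in, about 53 mm of the blue half showing.
- orange_end (a point): Centre of the adapter's orange end face, 15 mm above its underside. Axes as the adapter's.
- blue_end (a point): Centre of the adapter's blue end face, 15 mm above its underside. Axes as the adapter's.
- handle (a joint): Angle of the retaining handle: 0 = down, its gate plate 3 mm before the adapter's end, keeping it in; grows as the red tab swings up and back; 1.95 = open at its stop. Beyond about 1.65 it stays open by its weight, below it sinks shut slowly (damped, 0.2 kg). The bolt over its arm limits it to about 0.05; an adapter that is not home keeps it from going down.
- handle_hinge (a point): Centre of the handle's hinge axis, which runs along the receiver's y; receiver x = 70, z = 52 mm. Axes as the receiver's.
- handle_grip (a point): Grip point in the handle's red tab, 162 mm from the hinge axis. Tab 28 mm wide (along the hinge axis), 12 thick, 45 long; this point is 14 mm from its free end, 31 mm from the gate plate. Handle down: 52 mm above the table, at receiver x = -92. Pinched across the 28 mm it can be swung without turning the gripper. Axes turn with the handle.
- lock_bolt (a joint): Travel of the brass lock bolt on top of the housing: 0 = locked, its nose over the handle's side arm; 0.014 = fully drawn back (the arm is clear from 0.009). It grows as the bolt slides along the receiver's -y and stays where it is left (about 1.5 N of friction). Shot forward with the handle up, it would keep the handle from closing.
- bolt_knob (a point): Middle of the bolt's black knob, an upright 13 mm cylinder 15 mm tall on a thinner brass stem; knob from 76 to 91 mm above the table, middle at 84; bolt locked, it stands at receiver x = 30, y = 4 mm. The steel guide blocks beside it are 73 mm high. Axes as the receiver's; moves with the bolt.
- meter: Yellow and grey hand multimeter, 142 x 68 x 41 mm, loose. Leave it.
- side_cutters: Blue-handled side cutters, 136 x 53 x 14 mm, loose. Leave it.
- relay_1: White plug-in relay, 23 x 29 x 40 mm, loose, standing. Leave it.
- relay_2: Blue relay, 23 x 29 x 40 mm, loose, standing. Leave it.
- terminal_block: Cream six-way terminal block, 20 x 90 x 20 mm, loose. Leave it.
- tape_yellow: Roll of yellow tape, 68 mm across, 18 mm high, loose. Leave it.
- driver_flat: Yellow-handled screwdriver, 180 mm long, loose. Leave it.

How it is judged:
On the way, in this order (a step that is already met when the one before it is completed fails the run):
1. the lock bolt is drawn back (value of joint lock_bolt above 0.01 m), for 0.1 s.
2. the handle is swung up and over (value of joint handle above 1.5 rad), for 0.2 s.
3. the adapter is right out of the slot, laid on the table and let go (x of each of orange_end, blue_end in the frame of slot_mouth below -0.003 m and height (world z) of each of orange_end, blue_end below 0.03 m and contact force between the fingers and adapter below 0.2 N), for 0.1 s.
4. the adapter is fully home the other way round, blue end in (x of blue_end in the frame of slot_mouth above 0.072 m and x of orange_end in the frame of slot_mouth below -0.045 m and y of blue_end in the frame of slot_mouth between -0.005 and 0.005 m and y of orange_end in the frame of slot_mouth between -0.006 and 0.006 m and z of orange_end in the frame of slot_mouth between 0.01 and 0.02 m), for 0.2 s.
5. the handle is fully down again (value of joint handle below 0.05 rad), for 0.2 s.
At the end, for the whole second after the job is handed in: The adapter lies in the slot with its blue end face within 6 mm of the end stop (72 mm or more past the mouth), straight and flat on the slot floor, orange end out; the handle is down (below 0.05 rad), the lock bolt is over its arm (joint below 5 mm), and nothing moves (all of step 4 and value of joint handle below 0.05 rad and value of joint lock_bolt below 0.005 m and linear speed of adapter below 0.01 m/s); the robot touches nothing.
It fails at once if one of the other loose things (meter, cutters, relays, terminal block, tape, screwdriver) is pushed more than 30 mm from its place (distance of any of meter, side_cutters, relay_1, relay_2, terminal_block, tape_yellow, driver_flat from where it was at the start of the episode above 0.03 m).
It also fails if it takes over 72 s, if anything falls off the work surface, if the arm or the gripper's body presses on something with over 40 N, if the wrist force passes 120 N, or if a joint passes its speed limit or range.

## Working session

There is one attempt and no reset: what is moved stays moved. The work goes in short steps, Python scripts to look and compute and a tool call to move; the robot and the scene stay as the last step left them, time stands still between calls to the robot, and variables do not carry over. Pictures are saved under pics/ and viewed, and the job is handed in when it is done.

Besides the shell and the picture viewer there is one more tool, called after ">>>" as name(argument=value, ...) on one line, values as JSON. step_arm: Moves the arm, as the interface text tells. Its arguments: {"type":"object","properties":{"increments":{"type":"array"},"newtons":{"type":"number"}},"required":["increments"]}

```bash
ls; mkdir -p pics; python3 - <<'E'
from cell import sensors, optics, job, arm
import cv2,numpy as np
print(sensors.get_obs(), arm.hold_point_z)
for n in ["side","top"]:
    c=optics.camera(n); cv2.imwrite(f"pics/{n}0.png",cv2.cvtColor(c["frame"],cv2.COLOR_RGB2BGR))
    np.savez(f"{n}0.npz",**c); print(c["mtx"],c["view"])
E
```

```text
pics
{'clock': 0.0, 'joints': array([ 1.13787523e+00,  2.45771835e-01,  1.55898171e+00,  9.03277594e-06,
        1.33870596e+00, -1.74071961e-01]), 'dq': array([ 3.04948415e-04, -3.54928319e-04, -5.70920453e-04,  1.51599289e-05,
       -1.00947101e-03,  6.43646615e-05]), 'effort': array([ 4.23638003e-04, -4.15838063e+01, -3.14601481e+01,  6.84484374e-02,
        3.33468954e-02, -1.61664675e-04]), 'position': array([0.16610236, 0.62780863, 0.20438975]), 'tcp_rot': array([[-7.91169405e-04, -9.66684538e-01,  2.55969486e-01],
       [-1.69093660e-03,  2.55970494e-01,  9.66683116e-01],
       [-9.99998257e-01,  3.31981934e-04, -1.83711829e-03]]), 'force': array([0.22463849, 0.25312247, 0.205177  ]), 'torque': array([-0.01303923,  0.04047149,  0.01610018]), 'opening': 0.995478927310021} 0.0188
[[357.50112493   0.         257.51113124]
 [  0.         357.50112493 191.65174411]
 [  0.           0.           1.        ]] [[-0.96840999 -0.24932766  0.00422032  0.52756819]
 [-0.13741124  0.51944121 -0.84338543  0.10163291]
 [ 0.2080871  -0.81732279 -0.53729248  0.89031239]
 [ 0.          0.          0.          1.        ]]
[[466.34321422   0.         247.92311903]
 [  0.         466.34321422 191.05864212]
 [  0.           0.           1.        ]] [[ 0.00913846 -0.99994404  0.00532988  0.02261241]
 [-0.98866941 -0.00983382 -0.14978681  0.55681377]
 [ 0.14983084 -0.00390067 -0.98870395  1.27037026]
 [ 0.          0.          0.          1.        ]]
```

View pics/side0.png

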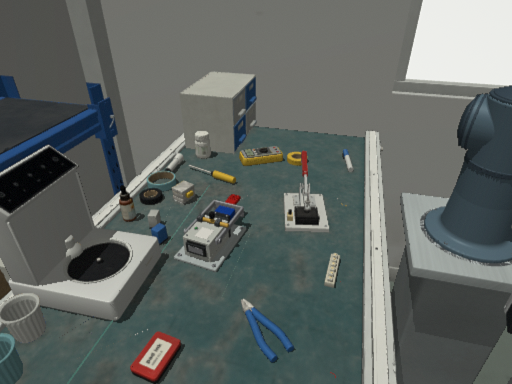

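View pics/top0.png

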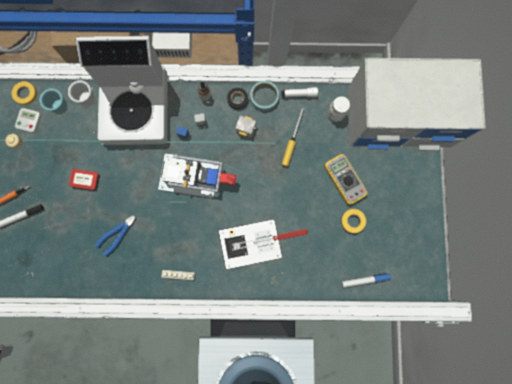

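```bash
python3 - <<'E'
import cv2
t=cv2.imread("pics/top0.png"); cv2.imwrite("pics/top0c.png",cv2.resize(t[140:212,145:250],None,fx=7.5,fy=7.5,interpolation=cv2.INTER_CUBIC))
t=cv2.imread("pics/side0.png"); cv2.imwrite("pics/side0c.png",cv2.resize(t[185:275,165:265],None,fx=6.5,fy=6.5,interpolation=cv2.INTER_CUBIC))
E
```

```text
(no output)
```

View pics/top0c.png

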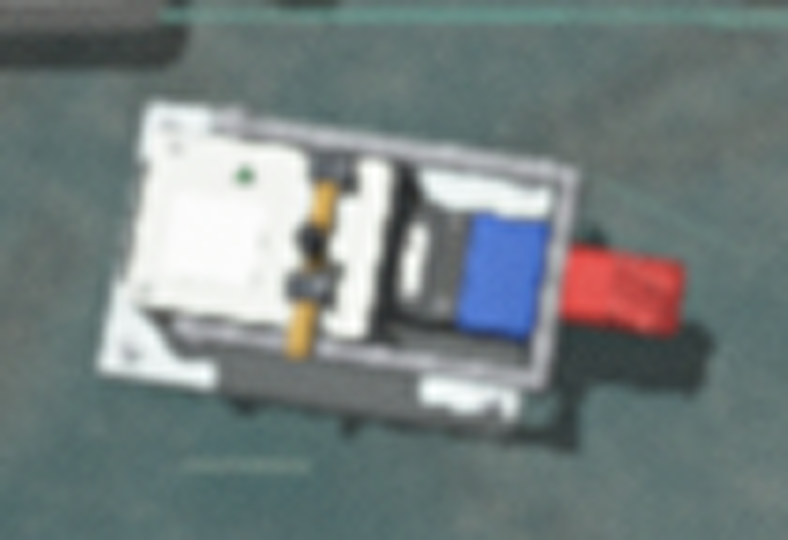

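View pics/side0c.png

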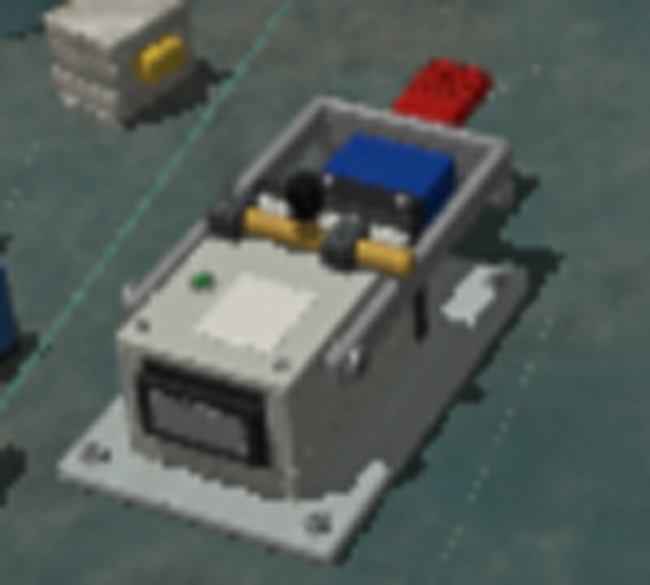

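```bash
cat > h.py <<'E'
import numpy as np,cv2
from scipy.optimize import least_squares
def proj(c,P):
    P=np.atleast_2d(P); q=P@c["view"][:3,:3].T+c["view"][:3,3]; q=q@c["mtx"].T; return q[:,:2]/q[:,2:]
def unproj_z(c,uv,z):
    R=c["view"][:3,:3];t=c["view"][:3,3]; o=-R.T@t
    d=R.T@np.linalg.inv(c["mtx"])@np.array([uv[0],uv[1],1.]); return o+d*(z-o[2])/d[2]
def r2w(p,P):
    P=np.atleast_2d(P).astype(float); c,s=np.cos(p[2]),np.sin(p[2]); return P@np.array([[c,-s,0],[s,c,0],[0,0,1]]).T+[p[0],p[1],0]
E
python3 - <<'E'
from h import *
T=dict(np.load("top0.npz"));S=dict(np.load("side0.npz"))
tp=[((147,103),(114,-54,8)),((100,373),(114,54,8)),((312,238),(30,4,91)),((685,262),(-106,-14,58)),((675,332),(-106,14,58)),((548,222),(-53,-22,52)),((533,332),(-53,22,52))]
sp=[((62,468),(114,-54,6)),((333,555),(114,54,6)),((304,188),(30,4,84)),((435,60),(-106,-14,58)),((492,72),(-106,14,58))]
tu=np.array([(a/7.5+145-.43,b/7.5+140-.43) for (a,b),_ in tp]);tP=np.array([p for _,p in tp])/1e3
su=np.array([(a/6.5+165-.43,b/6.5+185-.43) for (a,b),_ in sp]);sP=np.array([p for _,p in sp])/1e3
f=lambda p:np.r_[(proj(T,r2w(p,tP))-tu).ravel(),(proj(S,r2w(p,sP))-su).ravel()]
def go(f):
    r=least_squares(f,[.55,.1,1.5],loss='soft_l1');print(r.x);print(np.round(f(r.x).reshape(-1,2),2));return r.x
p=go(f); go(lambda p:(proj(T,r2w(p,tP))-tu).ravel()); go(lambda p:(proj(S,r2w(p,sP))-su).ravel())
np.save("pose.npy",p)
print(r2w(p,np.array([[30,4,84],[-92,0,52],[0,0,22],[-43,0,37],[-160,0,15]])/1e3))
E
```

```text
[0.60161072 0.16784266 1.43501971]
[[-0.03  0.08]
 [-0.17  0.24]
 [-0.5   0.05]
 [ 0.39 -0.19]
 [ 0.23  0.25]
 [ 0.47  0.07]
 [ 0.04  0.68]
 [-1.16  0.29]
 [-0.12  0.18]
 [ 0.11  0.72]
 [-0.58 -1.48]
 [ 0.41 -1.08]]
[0.60208669 0.16803202 1.43465986]
[[-0.08 -0.09]
 [-0.24  0.06]
 [-0.56 -0.13]
 [ 0.32 -0.35]
 [ 0.16  0.1 ]
 [ 0.4  -0.09]
 [-0.02  0.52]]
[0.6010122  0.16768367 1.43352919]
[[-0.92  0.25]
 [ 0.08  0.18]
 [ 0.36  0.71]
 [-0.28 -1.47]
 [ 0.7  -1.07]]
[[0.60170833 0.198108   0.084     ]
 [0.58915762 0.07668938 0.052     ]
 [0.60161072 0.16784266 0.022     ]
 [0.59579025 0.12523841 0.037     ]
 [0.57995315 0.00931522 0.015     ]]
```

>>> step_arm(increments=[{"angular": [0.1207,0,0],"translation": [0,0,0],"hand": 0.5},{"angular": [0.1207,0,0],"translation": [0,0,0],"hand": 0.5},{"angular": [0.1207,0,0],"translation": [0,0,0],"hand": 0.5},{"angular": [0.1207,0,0],"translation": [0,0,0],"hand": 0.5},{"angular": [0.1207,0,0],"translation": [0,0,0],"hand": 0.5},{"angular": [0.1207,0,0],"translation": [0,0,0],"hand": 0.5},{"angular": [0.1207,0,0],"translation": [0,0,0],"hand": 0.5},{"angular": [0.1207,0,0],"translation": [0,0,0],"hand": 0.5},{"angular": [0.1207,0,0],"translation": [0,0,0],"hand": 0.5},{"angular": [0.1207,0,0],"translation": [0,0,0],"hand": 0.5},{"angular": [0.1207,0,0],"translation": [0,0,0],"hand": 0.5},{"angular": [0.1207,0,0],"translation": [0,0,0],"hand": 0.5}])

```text
clock: 1.1
position: [0.1662, 0.628, 0.2048]
tcp_rot: [[-0.0, 0.142, 0.99], [-0.001, 0.99, -0.142], [-1.0, -0.001, -0.0]]
force: [-0.1, 0.2, -0.1]
opening: 0.501
```

```bash
cat >> h.py <<'E'
def rel(target=None,tz=0):
    "report TCP in receiver frame; delta (tool cm) to target receiver xyz (mm) for the TCP"
    from cell import sensors
    o=sensors.get_obs(); p=np.load("pose.npy"); R=o["tcp_rot"]
    c,s=np.cos(p[2]),np.sin(p[2]); Rw=np.array([[c,-s,0],[s,c,0],[0,0,1]])
    t=Rw.T@(o["position"]-[p[0],p[1],0]); 
    Rd=Rw@np.array([[0,0,-1],[1,0,0],[0,0,0]]).T  # placeholder
    Rd=Rw@np.column_stack([[0,0,-1],[1,0,0],[0,-1,0]])
    rv=cv2.Rodrigues(R.T@Rd)[0].ravel()
    print("t",round(o["clock"],2),"recv mm",np.round(t*1e3,1),"rotvec to std (tool)",np.round(rv,4),"open",round(o["opening"],3),"F",np.round(o["force"],1),"q",np.round(o["joints"],2))
    if target is not None:
        d=Rw@(np.array(target)/1e3-t); print("delta tool cm",np.round(R.T@d*100,3))
E
python3 -c "
from h import *; rel([30,4,140])
T=dict(np.load('top0.npz'))
for uv in [(250,243),(308,233),(278,238)]: print(unproj_z(T,uv,.02))
d=T['depth']; S=dict(np.load('side0.npz'))
for uv in [(305,155),(303,175)]:
  z=S['depth'][uv[1],uv[0]]; R=S['view'][:3,:3]; print(R.T@(np.linalg.inv(S['mtx'])@[uv[0],uv[1],1]*z-S['view'][:3,3]))
"
```

```text
t 1.1 recv mm [397.  493.7 204.8] rotvec to std (tool) [-0.0066 -0.0003  0.0011] open 0.501 F [-0.1  0.2 -0.1] q [ 1.14  0.25  1.56 -0.    1.34  1.28]
delta tool cm [  6.505 -36.373  49.212]
[0.41212448 0.02064212 0.02      ]
[ 0.44175183 -0.14295923  0.02      ]
[ 0.42688303 -0.05818035  0.02      ]
[ 0.43426813 -0.10817097  0.10615413]
[ 0.42814579 -0.04074835  0.0792304 ]
```

>>> step_arm(increments=[{"angular": [0,0,0],"translation": [0.2,-2.27,3.08],"hand": 0.5},{"angular": [0,0,0],"translation": [0.4,-2.27,3.08],"hand": 0.5},{"angular": [0,0,0],"translation": [0.4,-2.27,3.08],"hand": 0.5},{"angular": [0,0,0],"translation": [0.4,-2.27,3.08],"hand": 0.5},{"angular": [0,0,0],"translation": [0.4,-2.27,3.08],"hand": 0.5},{"angular": [0,0,0],"translation": [0.4,-2.27,3.08],"hand": 0.5},{"angular": [0,0,0],"translation": [0.4,-2.27,3.08],"hand": 0.5},{"angular": [0,0,0],"translation": [0.4,-2.27,3.08],"hand": 0.5},{"angular": [0,0,0],"translation": [0.4,-2.27,3.08],"hand": 0.5},{"angular": [0,0,0],"translation": [0.4,-2.27,3.08],"hand": 0.5},{"angular": [0,0,0],"translation": [0.4,-2.27,3.08],"hand": 0.5},{"angular": [0,0,0],"translation": [0.4,-2.27,3.08],"hand": 0.5},{"angular": [0,0,0],"translation": [0.4,-2.27,3.08],"hand": 0.5},{"angular": [0,0,0],"translation": [0.4,-2.27,3.08],"hand": 0.5},{"angular": [0,0,0],"translation": [0.4,-2.27,3.08],"hand": 0.5},{"angular": [-0.0066,0,0],"translation": [0.4,-2.27,3.08],"hand": 0.5},{"angular": [0,0,0],"translation": [0,0,0],"hand": 0.5}])

```text
clock: 2.52
position: [0.6084, 0.1966, 0.1422]
tcp_rot: [[0.0, 0.135, 0.991], [-0.002, 0.991, -0.135], [-1.0, -0.001, 0.0]]
force: [-0.8, -0.9, -0.4]
opening: 0.502
```

```bash
python3 -c "
from h import *; rel([30,4,77])
from cell import optics
c=optics.camera('wrist'); np.savez('w1.npz',**c); cv2.imwrite('pics/w1.png',cv2.cvtColor(c['frame'],cv2.COLOR_RGB2BGR))
print(c['mtx'],c['view'])
p=np.load('pose.npy'); print(proj(c,r2w(p,np.array([[30,4,91],[0,-33,60],[0,33,60],[103,33,60],[103,-33,60],[-53,-22,52],[-53,22,52]])/1e3)))
"
```

```text
t 2.52 recv mm [ 29.4  -2.8 142.2] rotvec to std (tool) [0.0002 0.0003 0.0015] open 0.502 F [-0.8 -0.9 -0.4] q [ 0.14  0.28  1.63 -0.    1.23  0.27]
delta tool cm [ 6.521  0.068 -0.687]
[[271.91222113   0.         251.88114163]
 [  0.         271.91222113 189.94060064]
 [  0.           0.           1.        ]] [[ 9.90847055e-01 -1.34987710e-01  6.56636430e-04 -5.76916363e-01]
 [-1.30490369e-01 -9.56567299e-01  2.60674635e-01  2.56488966e-01]
 [-3.45597552e-02 -2.58374379e-01 -9.65426488e-01  4.01327357e-01]
 [ 0.00000000e+00  0.00000000e+00  0.00000000e+00  1.00000000e+00]]
[[243.55144714 203.66564302]
 [280.67279267 222.14786098]
 [216.40511776 222.14113212]
 [212.67252864 118.42809847]
 [283.77699168 118.45538861]
 [268.64553602 264.20921571]
 [228.86859221 264.20955428]]
```

View pics/w1.png

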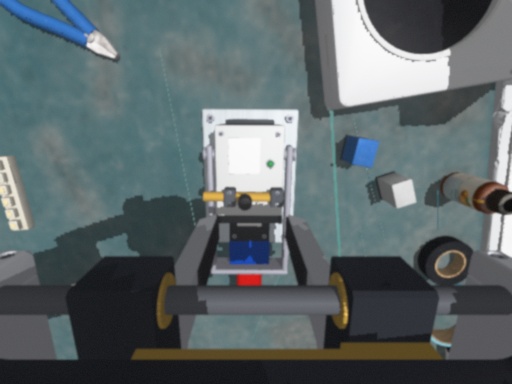

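```bash
python3 -c "
import cv2
t=cv2.imread('pics/w1.png'); cv2.imwrite('pics/w1c.png',cv2.resize(t[100:290,195:310],None,fx=5,fy=3.1*1.0,interpolation=cv2.INTER_CUBIC) if 0 else cv2.resize(t[100:220,195:310],None,fx=5,fy=5,interpolation=cv2.INTER_CUBIC))"
```

```text
(no output)
```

View pics/w1c.png

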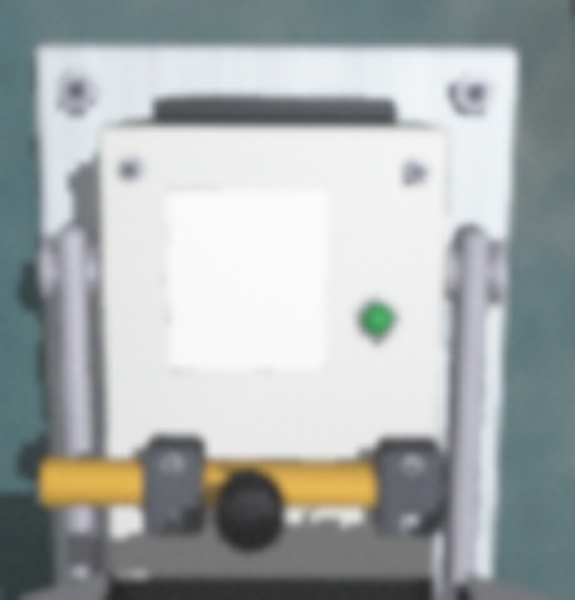

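```bash
python3 - <<'E'
from h import *
W=dict(np.load("w1.npz"))
u=np.array([(202.4,109.4),(298.4,109.6),(244.6,201.5),(215.3,125),(284.5,125)])-[.4,.4]
P=np.array([(114,54,8),(114,-54,8),(30,4,91),(98,33.5,60),(98,-33.5,60)])/1e3
for k in (3,5):
    f=lambda p:(proj(W,r2w(p,P[:k]))-u[:k]).ravel()
    r=least_squares(f,np.load("pose.npy"));print(r.x,np.round(f(r.x).reshape(-1,2),2))
E
```

```text
[0.60212773 0.16783503 1.42840023] [[-1.08 -1.61]
 [ 0.9  -1.1 ]
 [ 0.15  2.47]]
[0.60220335 0.16752444 1.42967791] [[-1.09 -1.27]
 [ 0.86 -0.88]
 [ 0.24  2.8 ]
 [-1.32 -0.57]
 [ 1.27 -0.15]]
```

```bash
python3 -c "
import numpy as np; np.save('pose.npy',[.6019,.1678,1.433])
from h import *; rel([30,4,78])"
```

```text
t 2.57 recv mm [ 31.4  -0.3 142.4] rotvec to std (tool) [ 0.0035 -0.0013  0.0006] open 0.494 F [-0.1  0.6 -0.4] q [ 0.14  0.28  1.64 -0.    1.23  0.27]
delta tool cm [ 6.436 -0.137 -0.417]
```

>>> step_arm(increments=[{"angular": [0,0,0],"translation": [1,0.07,-0.34],"hand": 0.5},{"angular": [0,0,0],"translation": [1.2,0,-0.35],"hand": 0.5},{"angular": [0,0,0],"translation": [1.2,0,0],"hand": 0.5},{"angular": [0,0,0],"translation": [1.2,0,0],"hand": 0.5},{"angular": [0,0,0],"translation": [1.2,0,0],"hand": 0.5},{"angular": [0,0,0],"translation": [0.6,0,0],"hand": 0.5},{"angular": [0,0,0],"translation": [0,0,0],"hand": 0.5}])

```text
clock: 3.15
position: [0.5967, 0.2032, 0.0769]
tcp_rot: [[-0.004, 0.129, 0.992], [-0.001, 0.992, -0.129], [-1.0, -0.001, -0.004]]
force: [0.4, -0.1, -0.3]
opening: 0.5
```

```bash
cat > snap.py <<'E'
import sys; from h import *
from cell import optics
n,out,x0,y0,x1,y1,k=sys.argv[1],sys.argv[2],*map(float,sys.argv[3:])
c=optics.camera(n); np.savez(out+'.npz',**c)
im=cv2.cvtColor(c['frame'],cv2.COLOR_RGB2BGR)[int(y0):int(y1),int(x0):int(x1)]
cv2.imwrite(f'pics/{out}.png',cv2.resize(im,None,fx=k,fy=k,interpolation=cv2.INTER_CUBIC))
E
python3 snap.py side s2 150 140 290 280 4.2; python3 -c "
from h import *; rel([30,4,78])"
```

```text
t 3.2 recv mm [34.5  9.1 78.2] rotvec to std (tool) [ 0.0083 -0.0019  0.0005] open 0.501 F [-0.1  0.4  0.5] q [0.15 0.34 1.69 0.   1.12 0.28]
delta tool cm [ 0.023 -0.458  0.505]
```

View pics/s2.png

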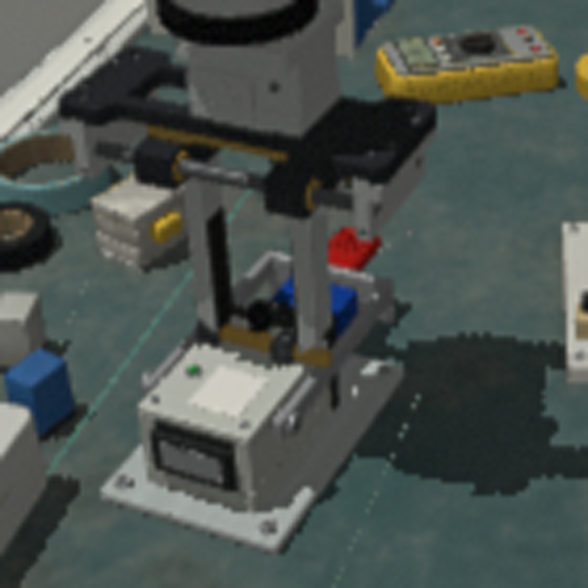

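>>> step_arm(increments=[{"angular": [0,0,0],"translation": [0,-0.4,0.45],"hand": 0.5},{"angular": [0,0,0],"translation": [0,0,0],"hand": 0.5},{"angular": [0,0,0],"translation": [0,0,0],"hand": 0.5}])

```text
clock: 3.45
position: [0.6034, 0.1983, 0.0804]
tcp_rot: [[0.002, 0.13, 0.992], [0.0, 0.992, -0.13], [-1.0, 0.0, 0.002]]
force: [0.1, 0.3, -0.3]
opening: 0.502
```

```bash
python3 -c "
from h import *; rel([30,4,78])"
```

```text
t 3.45 recv mm [30.4  2.7 80.4] rotvec to std (tool) [ 0.0073  0.0018 -0.0005] open 0.502 F [ 0.1  0.3 -0.3] q [ 0.14  0.34  1.68 -0.    1.12  0.27]
delta tool cm [ 0.243 -0.038 -0.132]
```

>>> step_arm(increments=[{"angular": [0,0,0],"translation": [0.2,0,0],"hand": 0.7},{"angular": [0,0,0],"translation": [0,0,0],"hand": 0.85},{"angular": [0,0,0],"translation": [0,0,0],"hand": 0.95},{"angular": [0,0,0],"translation": [0,0,0],"hand": 1},{"angular": [0,0,0],"translation": [0,0,0],"hand": 1},{"angular": [0,0,0],"translation": [0,0,0],"hand": 1}], newtons=10)

```text
clock: 3.95
position: [0.6023, 0.1986, 0.0775]
tcp_rot: [[-0.0, 0.129, 0.992], [-0.0, 0.992, -0.129], [-1.0, -0.0, -0.0]]
force: [0.1, 0.4, -0.3]
opening: 0.134
```

```bash
python3 -c "
from h import *; rel([30,4,78])"
```

```text
t 3.95 recv mm [30.6  3.8 77.5] rotvec to std (tool) [ 0.008  -0.0001  0.    ] open 0.134 F [ 0.1  0.4 -0.3] q [0.14 0.35 1.68 0.   1.11 0.27]
delta tool cm [-0.051 -0.058 -0.016]
```

>>> step_arm(increments=[{"angular": [0,0,0],"translation": [0,0,0.4],"hand": 1},{"angular": [0,0,0],"translation": [0,0,0.4],"hand": 1},{"angular": [0,0,0],"translation": [0,0,0.4],"hand": 1},{"angular": [0,0,0],"translation": [0,0,0.25],"hand": 1},{"angular": [0,0,0],"translation": [0,0,0],"hand": 1},{"angular": [0,0,0],"translation": [0,0,0],"hand": 1},{"angular": [0,0,0],"translation": [0,0,0],"hand": 1}])

```text
clock: 4.53
position: [0.6158, 0.1967, 0.0774]
tcp_rot: [[-0.004, 0.129, 0.992], [-0.0, 0.992, -0.129], [-1.0, -0.001, -0.003]]
force: [-5.7, 0.7, 5.2]
opening: 0.135
```

```bash
python3 -c "
from h import *; rel([30,-10,78])"
```

```text
t 4.53 recv mm [30.5 -9.8 77.4] rotvec to std (tool) [ 0.008  -0.0035  0.0007] open 0.135 F [-5.7  0.7  5.2] q [0.13 0.38 1.64 0.   1.13 0.26]
delta tool cm [-0.056 -0.054  0.023]
```

>>> step_arm(increments=[{"angular": [0,0,0],"translation": [0,0,-0.05],"hand": 0.7},{"angular": [0,0,0],"translation": [0,0,0],"hand": 0.5},{"angular": [0,0,0],"translation": [-0.5,0,0],"hand": 0.45},{"angular": [0.008,0,0],"translation": [-2,0,0],"hand": 0.45},{"angular": [0,0,0],"translation": [-0.5,-3.05,-0.25],"hand": 0.45},{"angular": [0,0,0],"translation": [0,-3.05,-0.25],"hand": 0.45},{"angular": [0,0,0],"translation": [0,-3.05,-0.25],"hand": 0.45},{"angular": [0,0,0],"translation": [0,-3.05,-0.25],"hand": 0.45},{"angular": [0,0,0],"translation": [0,0,0],"hand": 0.45},{"angular": [0,0,0],"translation": [0,0,0],"hand": 0.45},{"angular": [0,0,0],"translation": [0,0,0],"hand": 0.45}])

```text
clock: 5.45
position: [0.5901, 0.0776, 0.1079]
tcp_rot: [[0.001, 0.138, 0.99], [0.0, 0.99, -0.138], [-1.0, 0.0, 0.001]]
force: [0.7, -0.6, -0.3]
opening: 0.552
```

```bash
python3 snap.py top t3 145 130 265 220 6; python3 snap.py wrist w3 150 90 350 300 2.8; python3 -c "
from h import *; rel([-92,0,33])"
```

```text
t 5.55 recv mm [-90.3  -0.5 107.6] rotvec to std (tool) [ 0.0012  0.0005 -0.0002] open 0.549 F [-0.8 -0.1 -0.8] q [-0.06  0.22  1.77  0.    1.14  0.08]
delta tool cm [ 7.463 -0.168 -0.055]
```

View pics/t3.png

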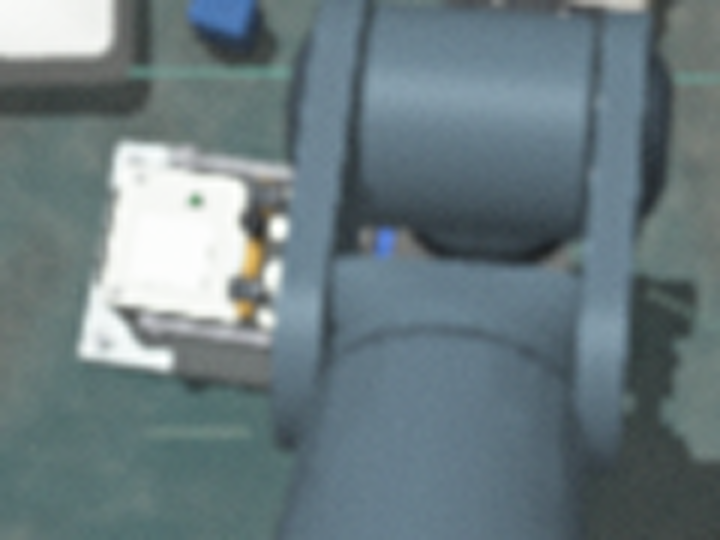

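View pics/w3.png

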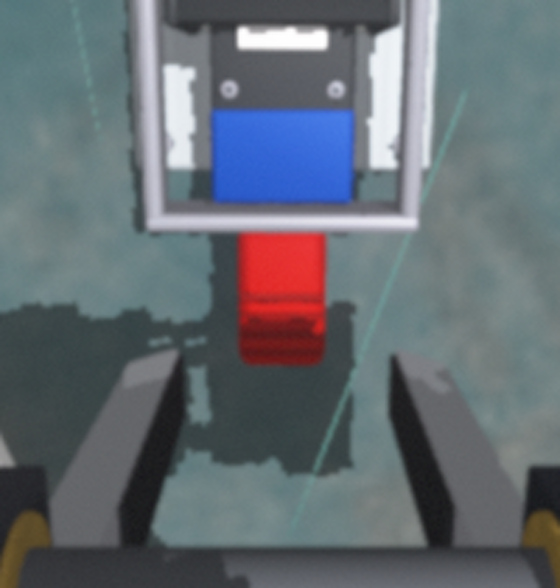

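```bash
python3 - <<'E'
from h import *
W=dict(np.load("w3.npz"));p=np.load("pose.npy");c,s=np.cos(p[2]),np.sin(p[2])
def m(u,v,z,n):
    q=unproj_z(W,(u/2.8+150-.3,v/2.8+90-.3),z/1e3)[:2]-p[:2]; print(n,np.round([1e3*(c*q[0]+s*q[1]),1e3*(-s*q[0]+c*q[1])],1))
m(240,236,58,"tab root left exp -61,14");m(326,236,58,"tab root right exp -61,-14")
m(282,358,52,"tab end -106,0")
m(212,203,52,"blue L -53,22");m(351,203,52,"blue R -53,-22");m(212,110,52,"blue L -23,22");m(351,110,52,"blue R -23,-22")
E
```

```text
tab root left exp -61,14 [-62.7  12.9]
tab root right exp -61,-14 [-62.7 -13.4]
tab end -106,0 [-1.047e+02  1.000e-01]
blue L -53,22 [-53.5  21.8]
blue R -53,-22 [-53.5 -21.3]
blue L -23,22 [-25.3  21.2]
blue R -23,-22 [-25.3 -20.7]
```

>>> step_arm(increments=[{"angular": [0,0,0],"translation": [1.5,-0.1,0],"hand": 0.45},{"angular": [0,0,0],"translation": [1.5,0,0],"hand": 0.45},{"angular": [0,0,0],"translation": [1.5,0,0],"hand": 0.45},{"angular": [0,0,0],"translation": [1.5,0,0],"hand": 0.45},{"angular": [0,0,0],"translation": [1.4,0,0],"hand": 0.45},{"angular": [0,0,0],"translation": [0,0,0],"hand": 0.6},{"angular": [0,0,0],"translation": [0,0,0],"hand": 0.8},{"angular": [0,0,0],"translation": [0,0,0],"hand": 1},{"angular": [0,0,0],"translation": [0,0,0],"hand": 1},{"angular": [0,0,0],"translation": [0,0,0],"hand": 1}], newtons=12)

```text
clock: 6.38
position: [0.5885, 0.0768, 0.0343]
tcp_rot: [[-0.003, 0.137, 0.991], [0.001, 0.991, -0.137], [-1.0, 0.0, -0.003]]
force: [-4.6, 0.3, 3.4]
opening: 0.298
```

```bash
python3 - <<'E'
from h import *; rel([-92,0,33])
th=np.linspace(0,1.88,18); P=np.c_[70-162*np.cos(th),33+162*np.sin(th)]
print(np.round(np.diff(P,axis=0)/10,2).tolist())
E
```

```text
t 6.38 recv mm [-92.    0.8  34.3] rotvec to std (tool) [ 0.     -0.0031 -0.0002] open 0.298 F [-4.6  0.3  3.4] q [-0.06  0.33  1.8   0.    1.02  0.08]
delta tool cm [0.126 0.002 0.082]
[[0.1, 1.79], [0.3, 1.77], [0.49, 1.72], [0.68, 1.66], [0.85, 1.57], [1.02, 1.47], [1.18, 1.35], [1.32, 1.21], [1.45, 1.06], [1.55, 0.89], [1.64, 0.71], [1.71, 0.53], [1.76, 0.34], [1.79, 0.14], [1.79, -0.06], [1.77, -0.26], [1.73, -0.45]]
```

>>> step_arm(increments=[{"angular": [0,0,0],"translation": [-1.79,0.1,0.05],"hand": 1},{"angular": [0,0,0],"translation": [-1.77,0.3,0],"hand": 1},{"angular": [0,0,0],"translation": [-1.72,0.49,0],"hand": 1},{"angular": [0,0,0],"translation": [-1.66,0.68,0],"hand": 1},{"angular": [0,0,0],"translation": [-1.57,0.85,0],"hand": 1},{"angular": [0,0,0],"translation": [0,0,0],"hand": 1}])

```text
clock: 6.88
position: [0.5921, 0.1016, 0.1212]
tcp_rot: [[-0.003, 0.136, 0.991], [0.001, 0.991, -0.136], [-1.0, 0.0, -0.003]]
force: [-8.6, -0.4, 0.4]
opening: 0.292
```

```bash
python3 - <<'E'
from h import *; rel([70-162*np.cos(.553),0,33+162*np.sin(.553)])
E
```

```text
t 6.88 recv mm [-66.9   0.6 121.2] rotvec to std (tool) [ 0.0011 -0.0027 -0.0003] open 0.292 F [-8.6 -0.4  0.4] q [-0.02  0.22  1.75  0.    1.17  0.12]
delta tool cm [ 0.314 -0.093  0.063]
```

>>> step_arm(increments=[{"angular": [0,0,0],"translation": [-1.47,1.02,-0.1],"hand": 1},{"angular": [0,0,0],"translation": [-1.35,1.18,-0.05],"hand": 1},{"angular": [0,0,0],"translation": [-1.21,1.32,0],"hand": 1},{"angular": [0,0,0],"translation": [-1.06,1.45,0],"hand": 1},{"angular": [0,0,0],"translation": [-0.89,1.55,0],"hand": 1},{"angular": [0,0,0],"translation": [-0.71,1.64,0],"hand": 1},{"angular": [0,0,0],"translation": [0,0,0],"hand": 1}])

```text
clock: 7.47
position: [0.6039, 0.1844, 0.1878]
tcp_rot: [[0.003, 0.135, 0.991], [0.002, 0.991, -0.135], [-1.0, 0.002, 0.003]]
force: [-1.8, -0.8, 4.6]
opening: 0.3
```

```bash
python3 - <<'E'
from h import *; rel([70-162*np.cos(1.216),0,33+162*np.sin(1.216)])
E
```

```text
t 7.47 recv mm [ 16.7   0.3 187.8] rotvec to std (tool) [ 0.0028  0.0026 -0.0019] open 0.3 F [-1.8 -0.8  4.6] q [0.12 0.22 1.63 0.   1.3  0.25]
delta tool cm [ 0.291 -0.301  0.029]
```

>>> step_arm(increments=[{"angular": [0,0,0],"translation": [-0.4,1.71,0],"hand": 1},{"angular": [0,0,0],"translation": [-0.34,1.76,0],"hand": 1},{"angular": [0,0,0],"translation": [-0.1,1.79,0],"hand": 1},{"angular": [0,0,0],"translation": [0.06,1.79,0],"hand": 1},{"angular": [0,0,0],"translation": [0.26,1.77,0],"hand": 1},{"angular": [0,0,0],"translation": [0.4,1.6,0],"hand": 1},{"angular": [0,0,0],"translation": [0,0,0],"hand": 1},{"angular": [0,0,0],"translation": [0,0,0],"hand": 1}])

```text
clock: 8.13
position: [0.6185, 0.2866, 0.1882]
tcp_rot: [[0.004, 0.136, 0.991], [0.003, 0.991, -0.136], [-1.0, 0.003, 0.003]]
force: [-0.4, 1.8, 5.5]
opening: 0.295
```

```bash
python3 snap.py side s4 130 90 290 280 3; python3 - <<'E'
from h import *; rel([70-162*np.cos(1.88),0,33+162*np.sin(1.88)])
E
```

```text
t 8.18 recv mm [ 1.197e+02 -1.000e-01  1.883e+02] rotvec to std (tool) [ 0.0011  0.0032 -0.0033] open 0.293 F [0.4 3.1 6. ] q [0.27 0.33 1.49 0.   1.32 0.4 ]
delta tool cm [ 0.101 -0.039 -0.013]
```

View pics/s4.png

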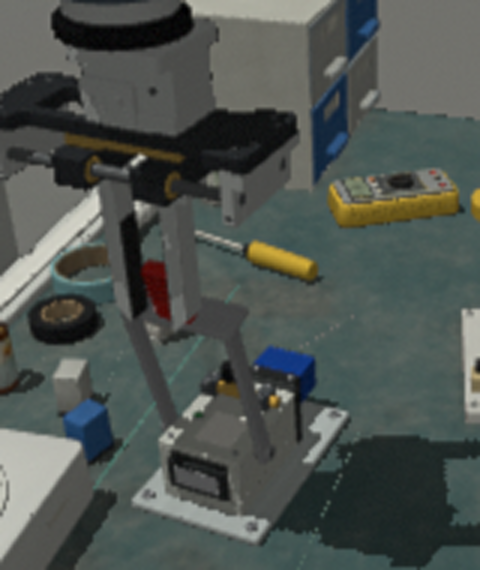

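>>> step_arm(increments=[{"angular": [0,0,0],"translation": [0,0,0],"hand": 0.7},{"angular": [0,0,0],"translation": [0,0,0],"hand": 0.45},{"angular": [0,0,0],"translation": [0,0,0],"hand": 0.45},{"angular": [0,0,0],"translation": [-3,0,0],"hand": 0.45},{"angular": [0,0,0],"translation": [-3,0,0],"hand": 0.4},{"angular": [0,0,0],"translation": [0,-3.1,0],"hand": 0.3},{"angular": [0,0,0],"translation": [0,-3.1,0],"hand": 0.25},{"angular": [0,0,0],"translation": [0,-3.1,0],"hand": 0.25},{"angular": [0,0,0],"translation": [0,-3.1,0],"hand": 0.25},{"angular": [0,0,0],"translation": [0,-3.1,0],"hand": 0.25},{"angular": [0,0,0],"translation": [3.5,0,0],"hand": 0.25},{"angular": [0,0,0],"translation": [3.5,0,0],"hand": 0.25},{"angular": [0,0,0],"translation": [3.5,0,0],"hand": 0.25},{"angular": [0,0,0],"translation": [3,0,0],"hand": 0.25},{"angular": [0,0,0],"translation": [0,0,0],"hand": 0.25},{"angular": [0,0,0],"translation": [0,0,0],"hand": 0.25}])

```text
clock: 9.52
position: [0.5945, 0.1308, 0.1098]
tcp_rot: [[-0.005, 0.138, 0.99], [-0.0, 0.99, -0.138], [-1.0, -0.001, -0.005]]
force: [0.4, -0.1, -0.6]
opening: 0.749
```

```bash
python3 snap.py side s5 130 90 290 280 3; python3 snap.py wrist w5 130 90 370 290 3; python3 - <<'E'
from h import *; rel([-36,0,17])
E
```

```text
t 9.62 recv mm [-37.1  -0.6 113.8] rotvec to std (tool) [ 0.      0.0031 -0.0006] open 0.75 F [0.6 0.2 0.9] q [0.03 0.25 1.73 0.   1.16 0.17]
delta tool cm [ 9.679  0.1   -0.094]
```

View pics/s5.png

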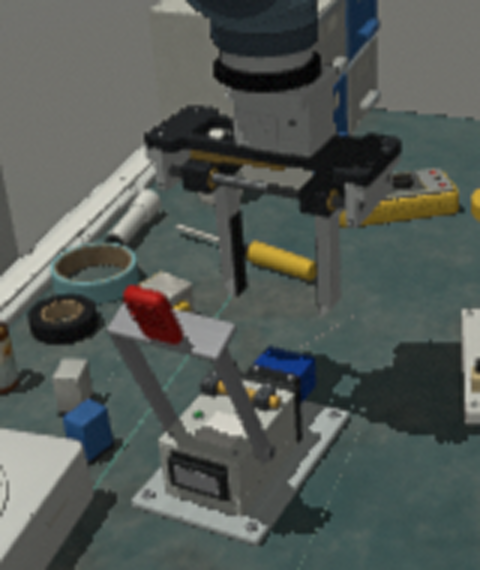

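View pics/w5.png

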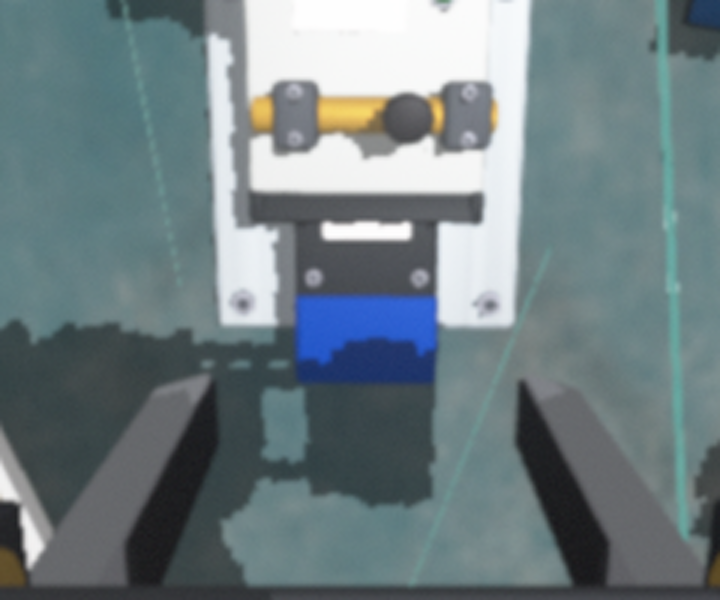

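>>> step_arm(increments=[{"angular": [0,0,0],"translation": [2,0.05,-0.05],"hand": 0.25},{"angular": [0,0,0],"translation": [2,0,0],"hand": 0.25},{"angular": [0,0,0],"translation": [2,0,0],"hand": 0.25},{"angular": [0,0,0],"translation": [2,0,0],"hand": 0.25},{"angular": [0,0,0],"translation": [1.3,0,0],"hand": 0.25},{"angular": [0,0,0],"translation": [0,0,0],"hand": 0.4},{"angular": [0,0,0],"translation": [0,0,0],"hand": 0.4}])

```text
clock: 10.2
position: [0.5965, 0.1316, 0.0199]
tcp_rot: [[0.002, 0.137, 0.991], [0.0, 0.991, -0.137], [-1.0, 0.0, 0.002]]
force: [-0.4, -0.2, 0.3]
opening: 0.645
```

```bash
python3 - <<'E'
from h import *; rel([-36,0,17])
E
```

```text
t 10.2 recv mm [-36.6   0.3  19.9] rotvec to std (tool) [ 0.0001  0.0015 -0.0003] open 0.645 F [-0.4 -0.2  0.3] q [0.03 0.38 1.76 0.   1.   0.17]
delta tool cm [0.288 0.062 0.034]
```

Close on it and check the lateral load.

>>> step_arm(increments=[{"angular": [0,0,0],"translation": [0.2,0,0],"hand": 0.5},{"angular": [0,0,0],"translation": [0,0,0],"hand": 0.6},{"angular": [0,0,0],"translation": [0,0,0],"hand": 0.7},{"angular": [0,0,0],"translation": [0,0,0],"hand": 0.8},{"angular": [0,0,0],"translation": [0,0,0],"hand": 0.8}], newtons=20)

```text
clock: 10.62
position: [0.5967, 0.1315, 0.0182]
tcp_rot: [[0.002, 0.137, 0.991], [0.0, 0.991, -0.137], [-1.0, 0.0, 0.002]]
force: [-1.7, 0.1, 6.3]
opening: 0.465
```

```bash
python3 - <<'E'
from h import *; rel([-36,0,17])
E
```

```text
t 10.62 recv mm [-36.6   0.2  18.2] rotvec to std (tool) [ 0.0001  0.0023 -0.0004] open 0.465 F [-1.7  0.1  6.3] q [0.03 0.39 1.76 0.   1.   0.17]
delta tool cm [0.116 0.063 0.015]
```

>>> step_arm(increments=[{"angular": [0,0,0],"translation": [0,0,0],"hand": 0.4},{"angular": [0,0,0],"translation": [-0.3,0.05,0],"hand": 0.4},{"angular": [0,0,0],"translation": [-0.32,0,0],"hand": 0.4},{"angular": [0,0,0],"translation": [0,0,0],"hand": 0.4},{"angular": [0,0,0],"translation": [0,0,0],"hand": 0.7},{"angular": [0,0,0],"translation": [0,0,0],"hand": 0.8},{"angular": [0,0,0],"translation": [0,0,0],"hand": 0.8},{"angular": [0,0,0],"translation": [0,0,0],"hand": 0.8}], newtons=40)

```text
clock: 11.28
position: [0.5956, 0.1319, 0.0227]
tcp_rot: [[-0.0, 0.137, 0.991], [-0.0, 0.991, -0.137], [-1.0, -0.0, -0.0]]
force: [0.4, 0.0, -0.3]
opening: 0.471
```

```bash
python3 - <<'E'
from h import *; rel([-36,0,24])
E
```

```text
t 11.28 recv mm [-36.4   1.3  22.7] rotvec to std (tool) [ 0.     -0.0001  0.0001] open 0.471 F [ 0.4  0.  -0.3] q [ 0.03  0.38  1.76 -0.    1.01  0.17]
delta tool cm [-0.126  0.04   0.13 ]
```

>>> step_arm(increments=[{"angular": [0,0,0],"translation": [-0.1,-0.5,0],"hand": 0.9},{"angular": [0,0,0],"translation": [0,-1,0],"hand": 0.9},{"angular": [0,0,0],"translation": [0,-1.5,0],"hand": 0.9},{"angular": [0,0,0],"translation": [0,0,0],"hand": 0.9}])

```text
clock: 11.62
position: [0.5906, 0.0998, 0.0232]
tcp_rot: [[-0.002, 0.139, 0.99], [-0.001, 0.99, -0.139], [-1.0, -0.001, -0.002]]
force: [-0.5, -0.0, -1.8]
opening: 0.466
```

```bash
python3 snap.py wrist w6 130 90 370 290 3; python3 - <<'E'
from h import *; rel([-66,0,24])
E
```

```text
t 11.67 recv mm [-67.8   1.8  23.3] rotvec to std (tool) [-0.002  -0.0013  0.0003] open 0.466 F [-0.   0.2 -2. ] q [-0.02  0.36  1.79 -0.    1.    0.12]
delta tool cm [-0.073  0.185  0.175]
```

View pics/w6.png

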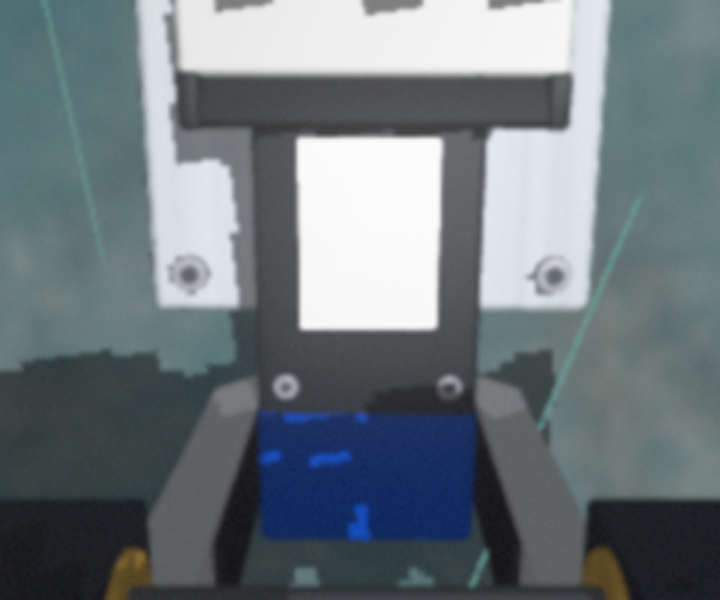

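Adapter is coming out with the gripper (blue end between the fingers, dark half showing). Pull on, then up.

>>> step_arm(increments=[{"angular": [0,0,0],"translation": [-0.05,-1.8,0],"hand": 0.9},{"angular": [0,0,0],"translation": [0,-1.8,0],"hand": 0.9},{"angular": [0,0,0],"translation": [0,-1.8,0],"hand": 0.9},{"angular": [0,0,0],"translation": [0,-2.0,0],"hand": 0.9},{"angular": [0,0,0],"translation": [0,-2,0],"hand": 0.9},{"angular": [0,0,0],"translation": [-1,-2,0],"hand": 0.9},{"angular": [0,0,0],"translation": [-2,-0.3,0],"hand": 0.9},{"angular": [0,0,0],"translation": [0,0,0],"hand": 0.9},{"angular": [0,0,0],"translation": [0,0,0],"hand": 0.9}])

```text
clock: 12.42
position: [0.5764, -0.0138, 0.0552]
tcp_rot: [[0.003, 0.138, 0.99], [-0.0, 0.99, -0.138], [-1.0, 0.0, 0.003]]
force: [0.0, -0.2, -3.7]
opening: 0.466
```

```bash
python3 snap.py side s7 130 120 290 280 3.5; python3 - <<'E'
from h import *; rel([-175,-40,2])
E
```

```text
t 12.47 recv mm [-183.     1.4   54.1] rotvec to std (tool) [ 0.0002  0.0001 -0.0002] open 0.468 F [-0.4 -0.1 -2.8] q [-0.22  0.26  1.84  0.    1.04 -0.08]
delta tool cm [5.209 0.798 4.135]
```

View pics/s7.png

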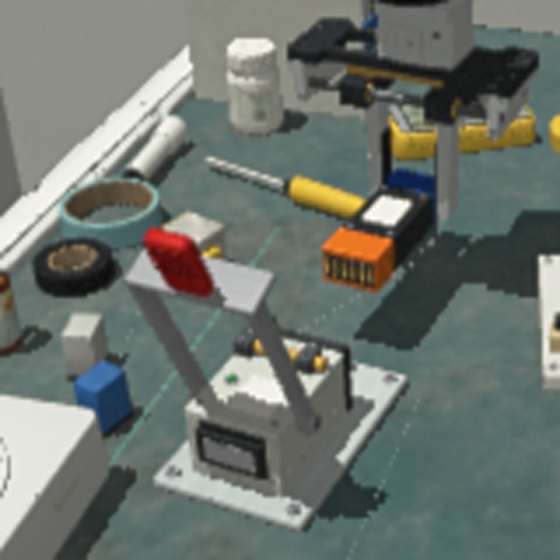

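```bash
python3 - <<'E'
from h import *
T=dict(np.load("top0.npz"));p=np.load("pose.npy")
c,s=np.cos(p[2]),np.sin(p[2])
for n,uv,z in [("driver end",(286,166),.015),("driver hnd top",(294,140),.015),("clampbase corner",(281,262),.01),("corner",(276,222),.01),("lever tip",(308,232),.12)]:
    w=unproj_z(T,uv,z);q=w[:2]-p[:2];print(n,np.round(w,3),np.round([1e3*(c*q[0]+s*q[1]),1e3*(-s*q[0]+c*q[1])]))
E
```

```text
driver end [ 0.635 -0.082  0.015] [-243.  -67.]
driver hnd top [ 0.713 -0.105  0.015] [-255. -147.]
clampbase corner [ 0.36  -0.067  0.01 ] [-266.  207.]
corner [ 0.473 -0.053  0.01 ] [-237.   97.]
lever tip [ 0.438 -0.13   0.12 ] [-317.  121.]
```

>>> step_arm(increments=[{"angular": [-0.12,0,0],"translation": [0,0,0],"hand": 0.9},{"angular": [-0.12,0,0],"translation": [0,0,0],"hand": 0.9},{"angular": [-0.12,0,0],"translation": [0,0,0],"hand": 0.9},{"angular": [-0.12,0,0],"translation": [0,0,0],"hand": 0.9},{"angular": [-0.12,0,0],"translation": [0,0,0],"hand": 0.9},{"angular": [-0.12,0,0],"translation": [0,0,0],"hand": 0.9},{"angular": [-0.12,0,0],"translation": [0,0,0],"hand": 0.9},{"angular": [-0.12,0,0],"translation": [0,0,0],"hand": 0.9},{"angular": [-0.12,0,0],"translation": [0,0,0],"hand": 0.9},{"angular": [-0.12,0,0],"translation": [0,0,0],"hand": 0.9},{"angular": [-0.12,0,0],"translation": [0,0,0],"hand": 0.9},{"angular": [-0.12,0,0],"translation": [0,0,0],"hand": 0.9},{"angular": [-0.12,0,0],"translation": [0,0,0],"hand": 0.9},{"angular": [0,0,0],"translation": [0,-1.3,1.4],"hand": 0.9},{"angular": [0,0,0],"translation": [0,-1.3,1.4],"hand": 0.9},{"angular": [0,0,0],"translation": [1.5,0,0],"hand": 0.9},{"angular": [0,0,0],"translation": [1.5,0,0],"hand": 0.9},{"angular": [0,0,0],"translation": [1,0,0],"hand": 0.9},{"angular": [0,0,0],"translation": [0,0,0],"hand": 0.9},{"angular": [0,0,0],"translation": [0,0,0],"hand": 0.9}])

```text
clock: 14.13
position: [0.6042, 0.0108, 0.013]
tcp_rot: [[-0.003, -0.989, 0.148], [0.001, 0.148, 0.989], [-1.0, 0.003, 0.0]]
force: [-1.1, 0.0, -2.4]
opening: 0.464
```

```bash
python3 snap.py side s8 190 130 310 250 4.5; python3 - <<'E'
from h import *; rel([-155,-25,2])
E
```

```text
t 14.18 recv mm [-155.4  -24.8   14.1] rotvec to std (tool) [ 1.5603e+00 -3.0000e-04 -5.0000e-04] open 0.469 F [ 0.2 -0.3 -2.4] q [-0.17  0.38  1.77  0.    0.99 -1.59]
delta tool cm [ 1.209 -0.019  0.037]
```

View pics/s8.png

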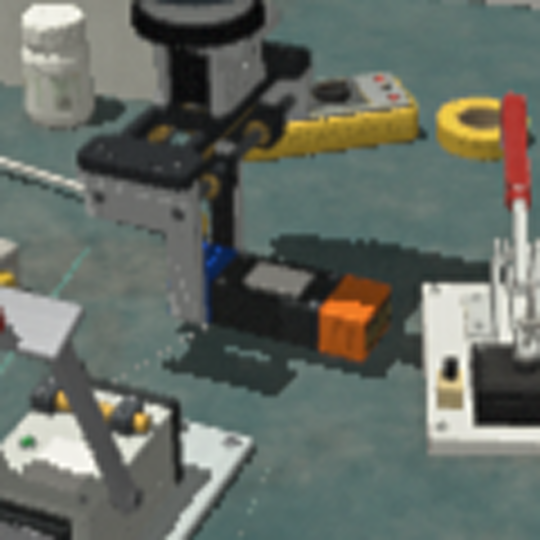

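>>> step_arm(increments=[{"angular": [0,0,0],"translation": [0.5,0,0],"hand": 0.9},{"angular": [0,0,0],"translation": [0.4,0,0],"hand": 0.9},{"angular": [0,0,0],"translation": [0,0,0],"hand": 0.9},{"angular": [0,0,0],"translation": [0,0,0],"hand": 0.9}])

```text
clock: 14.52
position: [0.6052, 0.0101, 0.0053]
tcp_rot: [[-0.0, -0.989, 0.148], [0.0, 0.148, 0.989], [-1.0, 0.0, -0.0]]
force: [-0.2, -1.3, -2.6]
opening: 0.464
```

```bash
python3 - <<'E'
from h import *; rel([-155,-25,2])
E
```

```text
t 14.52 recv mm [-155.7  -24.9    5.3] rotvec to std (tool) [ 1.5599e+00 -2.0000e-04 -1.0000e-04] open 0.464 F [-0.2 -1.3 -2.6] q [-0.17  0.4   1.77 -0.    0.97 -1.59]
delta tool cm [ 0.33  -0.005  0.071]
```

>>> step_arm(increments=[{"angular": [0,0,0],"translation": [0.2,0,0],"hand": 0.9},{"angular": [0,0,0],"translation": [0,0,0],"hand": 0.45},{"angular": [0,0,0],"translation": [0,0,0],"hand": 0.35},{"angular": [0,0,0],"translation": [0,0,0],"hand": 0.3},{"angular": [0,0,0],"translation": [0,0,0],"hand": 0.3},{"angular": [0,0,0],"translation": [-1.5,0,0],"hand": 0.3},{"angular": [0,0,0],"translation": [-3.5,0,0],"hand": 0.3},{"angular": [0,0,0],"translation": [-3.5,0,0],"hand": 0.3},{"angular": [0,0,0],"translation": [0,3.2,0],"hand": 0.3},{"angular": [0,0,0],"translation": [0,3.3,0],"hand": 0.3},{"angular": [0,0,0],"translation": [0,3.2,0],"hand": 0.3}])

```text
clock: 15.43
position: [0.509, 0.0246, 0.0894]
tcp_rot: [[0.002, -0.989, 0.148], [-0.0, 0.148, 0.989], [-1.0, -0.002, -0.0]]
force: [-0.8, 1.0, 0.5]
opening: 0.703
```

>>> step_arm(increments=[{"angular": [0.1208,0,0],"translation": [0,0,0],"hand": 0.3},{"angular": [0.1208,0,0],"translation": [0,0,0],"hand": 0.3},{"angular": [0.1208,0,0],"translation": [0,0,0],"hand": 0.3},{"angular": [0.1208,0,0],"translation": [0,0,0],"hand": 0.3},{"angular": [0.1208,0,0],"translation": [0,0,0],"hand": 0.3},{"angular": [0.1208,0,0],"translation": [0,0,0],"hand": 0.3},{"angular": [0.1208,0,0],"translation": [0,0,0],"hand": 0.3},{"angular": [0.1208,0,0],"translation": [0,0,0],"hand": 0.3},{"angular": [0.1208,0,0],"translation": [0,0,0],"hand": 0.3},{"angular": [0.1208,0,0],"translation": [0,0,0],"hand": 0.3},{"angular": [0.1208,0,0],"translation": [0,0,0],"hand": 0.3},{"angular": [0.1208,0,0],"translation": [0,0,0],"hand": 0.3},{"angular": [0.1208,0,0],"translation": [0,0,0],"hand": 0.3}])

```text
clock: 16.52
position: [0.5096, 0.0245, 0.0887]
tcp_rot: [[0.001, 0.154, 0.988], [-0.0, 0.988, -0.154], [-1.0, 0.0, 0.001]]
force: [0.4, -0.2, 0.1]
opening: 0.696
```

>>> step_arm(increments=[{"angular": [0.1208,0,0],"translation": [0,0,0],"hand": 0.3},{"angular": [0.1208,0,0],"translation": [0,0,0],"hand": 0.3},{"angular": [0.1208,0,0],"translation": [0,0,0],"hand": 0.3},{"angular": [0.1208,0,0],"translation": [0,0,0],"hand": 0.3},{"angular": [0.1208,0,0],"translation": [0,0,0],"hand": 0.3},{"angular": [0.1208,0,0],"translation": [0,0,0],"hand": 0.3},{"angular": [0.1208,0,0],"translation": [0,0,0],"hand": 0.3},{"angular": [0.1208,0,0],"translation": [0,0,0],"hand": 0.3},{"angular": [0.1208,0,0],"translation": [0,0,0],"hand": 0.3},{"angular": [0.1208,0,0],"translation": [0,0,0],"hand": 0.3},{"angular": [0.1208,0,0],"translation": [0,0,0],"hand": 0.3},{"angular": [0.1208,0,0],"translation": [0,0,0],"hand": 0.3},{"angular": [0.1208,0,0],"translation": [0,0,0],"hand": 0.3},{"angular": [0,0,0],"translation": [0,0,0],"hand": 0.3},{"angular": [0,0,0],"translation": [0,0,0],"hand": 0.3}])

```text
clock: 17.77
position: [0.5095, 0.0245, 0.0886]
tcp_rot: [[0.0, 0.99, -0.144], [-0.0, -0.144, -0.99], [-1.0, 0.0, 0.0]]
force: [1.0, 0.8, -0.2]
opening: 0.7
```

```bash
python3 snap.py side s9 150 120 310 280 3.5;python3 snap.py wrist w9 110 90 390 300 2.7; python3 - <<'E'
from h import *; rel([-155,72,2])
E
```

```text
t 17.87 recv mm [-154.6   71.9   88.5] rotvec to std (tool) [-1.5785e+00  2.0000e-04 -2.0000e-04] open 0.702 F [ 0.6 -0.7  0.5] q [-0.17  0.06  2.   -0.    1.09  1.54]
delta tool cm [ 8.649 -0.013  0.041]
```

View pics/s9.png

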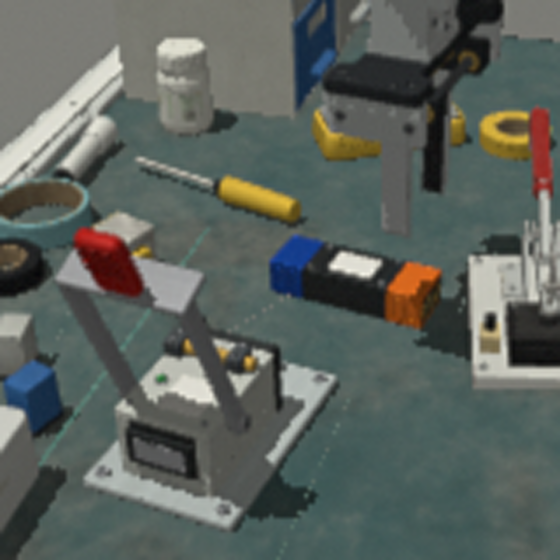

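View pics/w9.png

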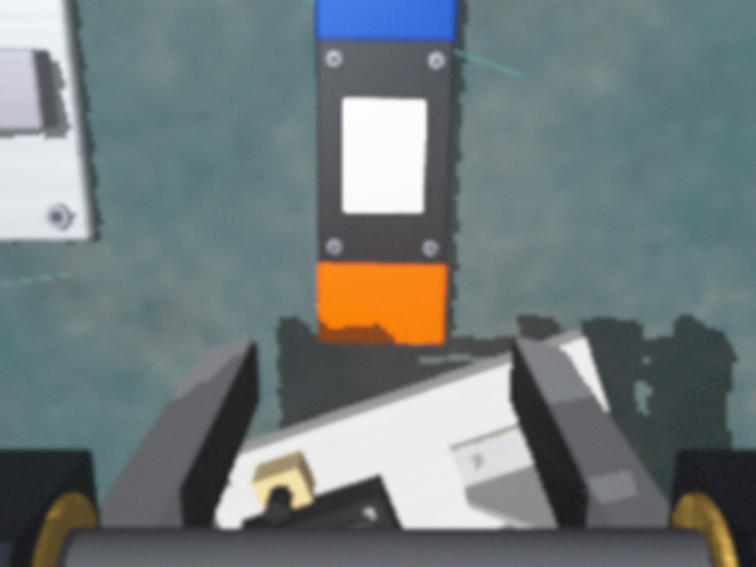

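```bash
python3 - <<'E'
from h import *
W=dict(np.load("w9.npz"));p=np.load("pose.npy");c,s=np.cos(p[2]),np.sin(p[2])
def m(u,v,z,n):
    q=unproj_z(W,(u/2.7+110-.3,v/2.7+90-.3),z/1e3)[:2]-p[:2]; print(n,np.round([1e3*(c*q[0]+s*q[1]),1e3*(-s*q[0]+c*q[1])],1))
m(318,343,30,"o1");m(446,343,30,"o2");m(317,262,30,"ob1");m(447,262,30,"ob2");m(316,40,30,"bb1");m(459,40,30,"bb2")
E
```

```text
o1 [-132.1   85.3]
o2 [-176.1   85.6]
ob1 [-132.6   56.6]
ob2 [-176.    56.9]
bb1 [-134.5  -14.2]
bb2 [-178.6  -13.8]
```

>>> step_arm(increments=[{"angular": [0,0,0],"translation": [2,0.2,0],"hand": 0.3},{"angular": [0,0,0],"translation": [2,0,0],"hand": 0.3},{"angular": [0,0,0],"translation": [2,0,0],"hand": 0.3},{"angular": [0,0,0],"translation": [1.6,0,0],"hand": 0.3},{"angular": [0,0,0],"translation": [0.8,0,0],"hand": 0.3},{"angular": [0,0,0],"translation": [0,0,0],"hand": 0.3},{"angular": [0,0,0],"translation": [0,0,0],"hand": 0.4},{"angular": [0,0,0],"translation": [0,0,0],"hand": 0.5},{"angular": [0,0,0],"translation": [0,0,0],"hand": 0.6},{"angular": [0,0,0],"translation": [0,0,0],"hand": 0.8},{"angular": [0,0,0],"translation": [0,0,0],"hand": 0.9},{"angular": [0,0,0],"translation": [0,0,0],"hand": 0.9}], newtons=40)

```text
clock: 18.87
position: [0.5123, 0.0242, 0.0055]
tcp_rot: [[0.002, 0.989, -0.147], [-0.0, -0.147, -0.989], [-1.0, 0.002, -0.0]]
force: [-0.8, 1.1, 6.0]
opening: 0.461
```

```bash
python3 - <<'E'
from h import *; rel([-155,70,2])
E
```

```text
t 18.87 recv mm [-154.6   69.     5.5] rotvec to std (tool) [-1.5807e+00  1.5000e-03 -1.5000e-03] open 0.461 F [-0.8  1.1  6. ] q [-0.17  0.21  2.01  0.    0.92  1.54]
delta tool cm [ 0.35  -0.102  0.045]
```

>>> step_arm(increments=[{"angular": [0,0,0],"translation": [-2,0,0],"hand": 0.9},{"angular": [0,0,0],"translation": [-3,0,0],"hand": 0.9},{"angular": [-0.1215,0,0],"translation": [0,0,0],"hand": 0.9},{"angular": [-0.1215,0,0],"translation": [0,0,0],"hand": 0.9},{"angular": [-0.1215,0,0],"translation": [0,0,0],"hand": 0.9},{"angular": [-0.1215,0,0],"translation": [0,0,0],"hand": 0.9},{"angular": [-0.1215,0,0],"translation": [0,0,0],"hand": 0.9},{"angular": [-0.1215,0,0],"translation": [0,0,0],"hand": 0.9},{"angular": [-0.1215,0,0],"translation": [0,0,0],"hand": 0.9},{"angular": [-0.1215,0,0],"translation": [0,0,0],"hand": 0.9},{"angular": [-0.1215,0,0],"translation": [0,0,0],"hand": 0.9},{"angular": [-0.1215,0,0],"translation": [0,0,0],"hand": 0.9},{"angular": [-0.1215,0,0],"translation": [0,0,0],"hand": 0.9},{"angular": [-0.1215,0,0],"translation": [0,0,0],"hand": 0.9},{"angular": [-0.1215,0,0],"translation": [0,0,0],"hand": 0.9},{"angular": [0,0,0],"translation": [0,0,3.4],"hand": 0.9},{"angular": [0,0,0],"translation": [0,0,3.4],"hand": 0.9},{"angular": [0,0,0],"translation": [0,0,0],"hand": 0.9},{"angular": [0,0,0],"translation": [0,0,0],"hand": 0.9},{"angular": [0,0,0],"translation": [0,0,0],"hand": 0.9}])

```text
clock: 20.53
position: [0.5775, 0.015, 0.0533]
tcp_rot: [[-0.003, 0.138, 0.99], [0.0, 0.99, -0.138], [-1.0, -0.0, -0.003]]
force: [1.1, -0.6, -2.5]
opening: 0.463
```

```bash
python3 snap.py side s10 150 120 310 280 3.5;python3 snap.py wrist w10 130 60 370 290 2.6; python3 - <<'E'
from h import *; rel([-140,0,29])
E
```

```text
t 20.63 recv mm [-154.6    3.4   53.7] rotvec to std (tool) [-0.0011 -0.0019  0.    ] open 0.468 F [-0.7 -0.2 -3. ] q [-0.17  0.26  1.84 -0.    1.04 -0.03]
delta tool cm [2.469 1.46  0.345]
```

View pics/s10.png

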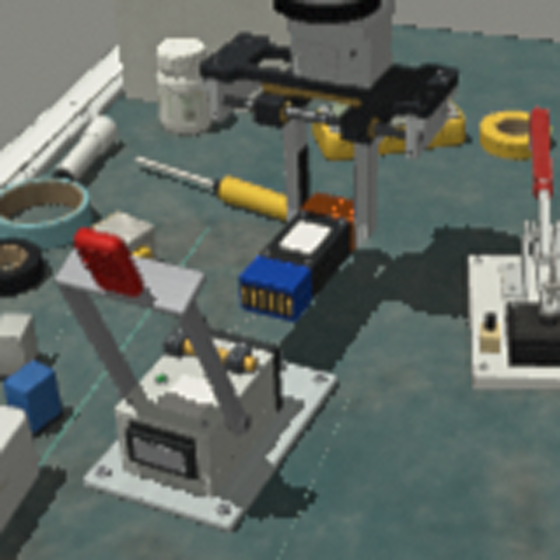

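View pics/w10.png

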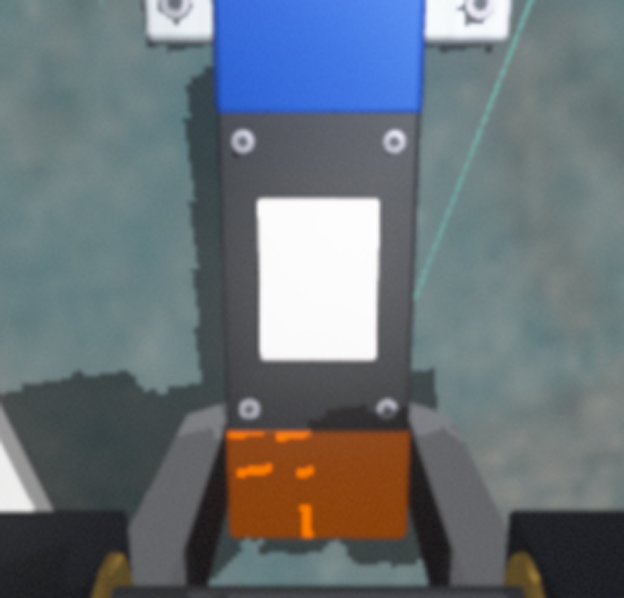

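>>> step_arm(increments=[{"angular": [0,0,0],"translation": [0.8,0.7,0.14],"hand": 0.9},{"angular": [0,0,0],"translation": [0.8,0.7,0.13],"hand": 0.9},{"angular": [0,0,0],"translation": [0.5,0,0],"hand": 0.9},{"angular": [0,0,0],"translation": [0,0,0],"hand": 0.9},{"angular": [0,0,0],"translation": [0,0,0],"hand": 0.9}])

```text
clock: 21.05
position: [0.5826, 0.0287, 0.0325]
tcp_rot: [[-0.002, 0.138, 0.99], [0.0, 0.99, -0.138], [-1.0, -0.0, -0.002]]
force: [0.6, -0.1, -3.2]
opening: 0.464
```

```bash
python3 snap.py side s11 190 150 270 240 6.5;python3 snap.py wrist w11 130 60 370 290 2.6; python3 - <<'E'
from h import *; rel([-140,0,29])
E
```

```text
t 21.15 recv mm [-140.7   -0.8   33.4] rotvec to std (tool) [-0.0012  0.0002  0.0001] open 0.465 F [ 0.2 -0.5 -2.3] q [-0.15  0.31  1.83 -0.    1.01 -0.01]
delta tool cm [ 0.442  0.071 -0.085]
```

View pics/s11.png

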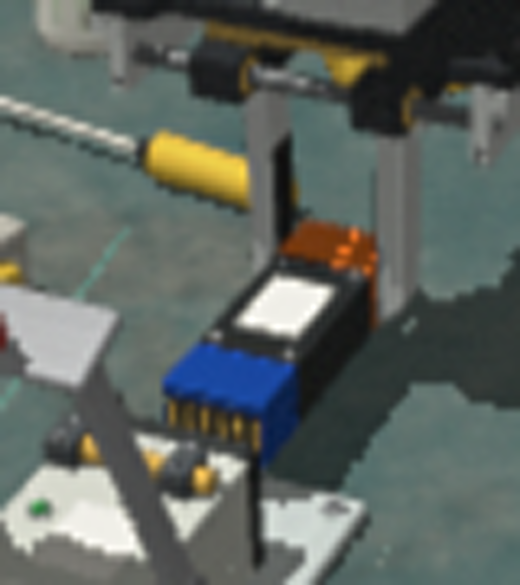

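View pics/w11.png

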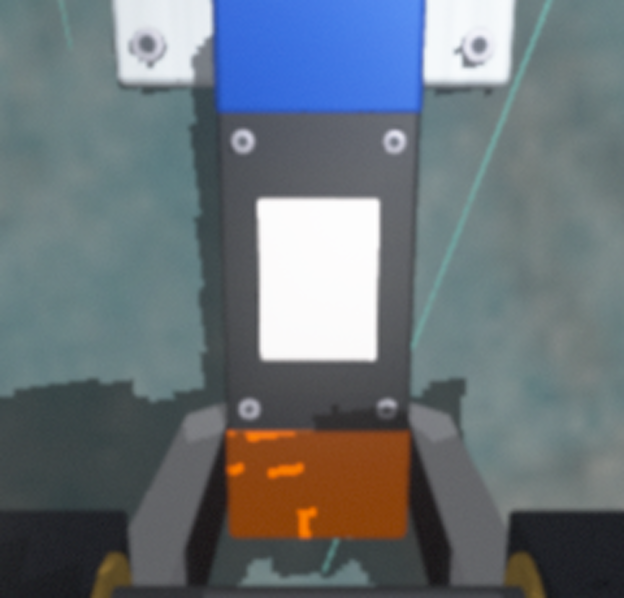

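>>> step_arm(increments=[{"angular": [0,0,0],"translation": [0.3,0,-0.12],"hand": 0.9},{"angular": [0,0,0],"translation": [0.1,0,0],"hand": 0.9},{"angular": [0,0,0],"translation": [0,0,0],"hand": 0.9},{"angular": [0,0,0],"translation": [0,0,0],"hand": 0.9}])

```text
clock: 21.48
position: [0.5821, 0.0284, 0.0293]
tcp_rot: [[-0.0, 0.139, 0.99], [0.0, 0.99, -0.139], [-1.0, -0.0, -0.0]]
force: [0.4, -0.6, -3.1]
opening: 0.465
```

```bash
python3 - <<'E'
from h import *; rel([-140,0,29])
E
```

```text
t 21.48 recv mm [-140.8    0.5   29.3] rotvec to std (tool) [-0.0014 -0.      0.    ] open 0.465 F [ 0.4 -0.6 -3.1] q [-0.15  0.31  1.83 -0.    1.   -0.01]
delta tool cm [0.032 0.077 0.047]
```

>>> step_arm(increments=[{"angular": [0,0,0],"translation": [0.1,0,0],"hand": 0.9},{"angular": [0,0,0],"translation": [0,0.8,0],"hand": 0.9},{"angular": [0,0,0],"translation": [0,0.8,0],"hand": 0.9},{"angular": [0,0,0],"translation": [0,0.8,0],"hand": 0.9},{"angular": [0,0,0],"translation": [0,0,0],"hand": 0.9},{"angular": [0,0,0],"translation": [0,0,0],"hand": 0.9}])

```text
clock: 21.98
position: [0.5855, 0.0531, 0.0284]
tcp_rot: [[0.0, 0.137, 0.991], [-0.0, 0.991, -0.137], [-1.0, -0.0, 0.0]]
force: [-1.3, -0.6, -2.9]
opening: 0.461
```

```bash
python3 - <<'E'
from h import *; rel([-110,0,29])
E
```

```text
t 21.98 recv mm [-115.9    0.5   28.4] rotvec to std (tool) [0.0002 0.     0.0001] open 0.461 F [-1.3 -0.6 -2.9] q [-0.1   0.33  1.82 -0.    1.    0.04]
delta tool cm [-0.065  0.589  0.049]
```

Tip about at the mouth. Advance gently.

>>> step_arm(increments=[{"angular": [0,0,0],"translation": [0,0.5,0],"hand": 0.9},{"angular": [0,0,0],"translation": [0,0.5,0],"hand": 0.9},{"angular": [0,0,0],"translation": [0,0.5,0],"hand": 0.9},{"angular": [0,0,0],"translation": [0,0,0],"hand": 0.9}])

```text
clock: 22.32
position: [0.5876, 0.068, 0.0284]
tcp_rot: [[0.0, 0.138, 0.99], [0.0, 0.99, -0.138], [-1.0, 0.0, 0.0]]
force: [-0.1, -0.4, -2.4]
opening: 0.465
```

```bash
python3 snap.py wrist w12 130 40 370 260 2.6;python3 - <<'E'
from h import *; rel([-36,0,29])
E
```

```text
t 22.37 recv mm [-101.2    0.4   28.3] rotvec to std (tool) [-0.0006 -0.      0.    ] open 0.467 F [ 1.2  0.1 -3.1] q [-0.08  0.33  1.81 -0.    1.    0.06]
delta tool cm [-0.066  6.521  0.039]
```

View pics/w12.png

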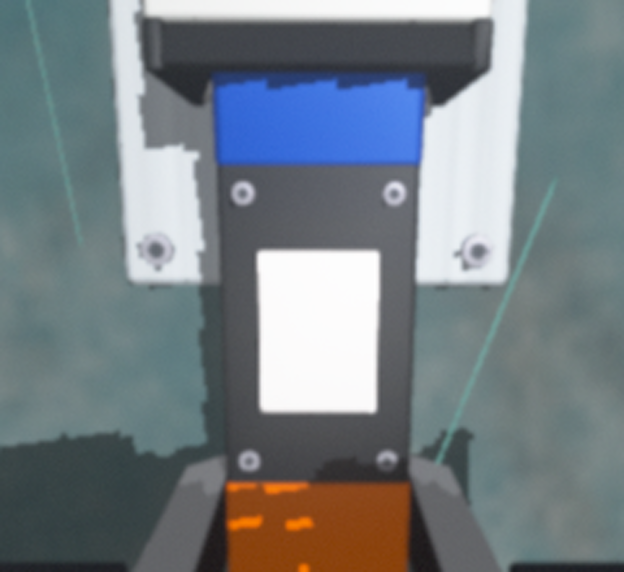

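>>> step_arm(increments=[{"angular": [0,0,0],"translation": [0,0.6,0],"hand": 0.9},{"angular": [0,0,0],"translation": [0,0.6,0],"hand": 0.9},{"angular": [0,0,0],"translation": [0,0.6,0],"hand": 0.9},{"angular": [0,0,0],"translation": [0,0,0],"hand": 0.9}])

```text
clock: 22.7
position: [0.5901, 0.0861, 0.0284]
tcp_rot: [[0.0, 0.138, 0.99], [0.0, 0.99, -0.138], [-1.0, 0.0, 0.0]]
force: [-0.4, -0.6, -2.4]
opening: 0.466
```

```bash
python3 - <<'E'
from h import *; rel([-36,0,29])
E
```

```text
t 22.7 recv mm [-82.5   0.4  28.4] rotvec to std (tool) [-0.0003  0.0001 -0.0003] open 0.466 F [-0.4 -0.6 -2.4] q [-0.05  0.34  1.79  0.    1.01  0.09]
delta tool cm [-0.06   4.653  0.041]
```

>>> step_arm(increments=[{"angular": [0,0,0],"translation": [0,0.7,0],"hand": 0.9},{"angular": [0,0,0],"translation": [0,0.7,0],"hand": 0.9},{"angular": [0,0,0],"translation": [0,0.7,0],"hand": 0.9},{"angular": [0,0,0],"translation": [0,0.7,0],"hand": 0.9},{"angular": [0,0,0],"translation": [0,0.7,0],"hand": 0.9},{"angular": [0,0,0],"translation": [0,0.5,0],"hand": 0.9},{"angular": [0,0,0],"translation": [0,0,0],"hand": 0.9}])

```text
clock: 23.28
position: [0.5957, 0.1257, 0.0284]
tcp_rot: [[0.0, 0.137, 0.991], [0.0, 0.991, -0.137], [-1.0, 0.0, 0.0]]
force: [-0.1, 0.5, -2.9]
opening: 0.466
```

```bash
python3 - <<'E'
from h import *; rel([-36,0,29])
E
```

```text
t 23.28 recv mm [-42.6   0.4  28.4] rotvec to std (tool) [-0.0001  0.0002 -0.0002] open 0.466 F [-0.1  0.5 -2.9] q [0.02 0.37 1.76 0.   1.01 0.16]
delta tool cm [-0.061  0.658  0.036]
```

>>> step_arm(increments=[{"angular": [0,0,0],"translation": [0,0.3,0],"hand": 0.9},{"angular": [0,0,0],"translation": [0,0.2,0],"hand": 0.9},{"angular": [0,0,0],"translation": [0,0.2,0],"hand": 0.9},{"angular": [0,0,0],"translation": [0,0.1,0],"hand": 0.9},{"angular": [0,0,0],"translation": [0,0,0],"hand": 0.9}])

```text
clock: 23.7
position: [0.5967, 0.1325, 0.0284]
tcp_rot: [[0.0, 0.139, 0.99], [-0.0, 0.99, -0.139], [-1.0, 0.0, 0.0]]
force: [0.1, 0.2, -3.1]
opening: 0.468
```

```bash
python3 - <<'E'
from h import *; rel([-36,0,29])
E
```

```text
t 23.7 recv mm [-35.6   0.3  28.4] rotvec to std (tool) [-0.0013  0.0001  0.    ] open 0.468 F [ 0.1  0.2 -3.1] q [ 0.03  0.37  1.75 -0.    1.02  0.17]
delta tool cm [-0.062 -0.037  0.028]
```

>>> step_arm(increments=[{"angular": [0,0,0],"translation": [0,0.15,0],"hand": 0.9},{"angular": [0,0,0],"translation": [0,0.15,0],"hand": 0.9},{"angular": [0,0,0],"translation": [0,0,0],"hand": 0.9}])

```text
clock: 23.95
position: [0.597, 0.1338, 0.0284]
tcp_rot: [[-0.001, 0.138, 0.99], [-0.003, 0.99, -0.138], [-1.0, -0.003, -0.001]]
force: [-1.8, -6.2, -1.6]
opening: 0.468
```

```bash
python3 snap.py wrist w13 130 40 370 260 2.6;python3 - <<'E'
from h import *; rel([-36,0,29])
E
```

```text
t 24.0 recv mm [-34.4   0.2  28.4] rotvec to std (tool) [-0.001  -0.0005  0.0031] open 0.464 F [-1.9 -7.4 -1.7] q [ 0.04  0.37  1.75 -0.    1.02  0.18]
delta tool cm [-0.059 -0.164  0.022]
```

View pics/w13.png

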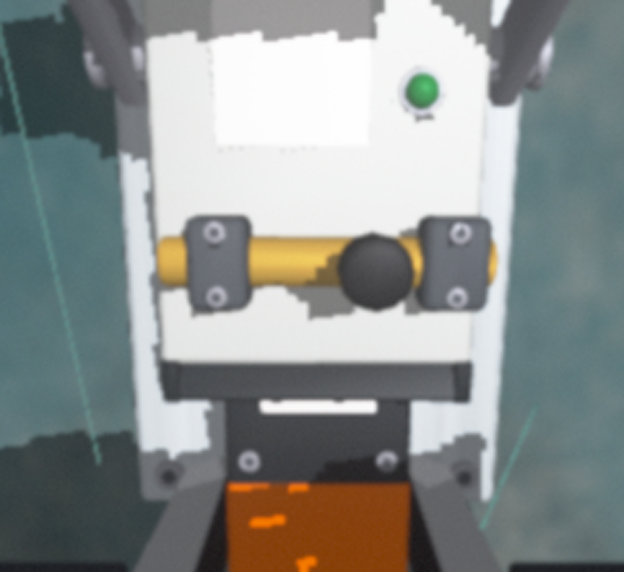

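>>> step_arm(increments=[{"angular": [0,0,0],"translation": [0.1,0.1,0],"hand": 0.9},{"angular": [0,0,0],"translation": [0,0,0],"hand": 0.9},{"angular": [0,0,0],"translation": [0,0,0],"hand": 0.45},{"angular": [0,0,0],"translation": [0,0,0],"hand": 0.3},{"angular": [0,0,0],"translation": [0,0,0],"hand": 0.3},{"angular": [0,0,0],"translation": [0,0,0],"hand": 0.3},{"angular": [0,0,0],"translation": [-2,0,0],"hand": 0.3},{"angular": [0,0,0],"translation": [-3.5,0,0],"hand": 0.3},{"angular": [0,0,0],"translation": [-3.5,0,0],"hand": 0.3},{"angular": [0,0,0],"translation": [-3.5,-0.3,0],"hand": 0.3},{"angular": [0,0,0],"translation": [0,0,0],"hand": 0.3},{"angular": [0,0,0],"translation": [0,0,0],"hand": 0.3}])

```text
clock: 25.0
position: [0.5987, 0.1338, 0.1555]
tcp_rot: [[0.006, 0.138, 0.99], [0.0, 0.99, -0.138], [-1.0, 0.001, 0.006]]
force: [-0.2, -0.3, -1.0]
opening: 0.7
```

```bash
python3 snap.py wrist w14 130 90 370 290 3;python3 - <<'E'
from h import *; rel([123,0,240])
E
```

```text
t 25.05 recv mm [-3.440e+01  1.000e-01  1.529e+02] rotvec to std (tool) [-0.001   0.0013 -0.0004] open 0.699 F [-0.4 -0.5 -0.5] q [0.04 0.21 1.7  0.   1.23 0.17]
delta tool cm [-8.7000e+00  1.5743e+01  3.0000e-03]
```

View pics/w14.png

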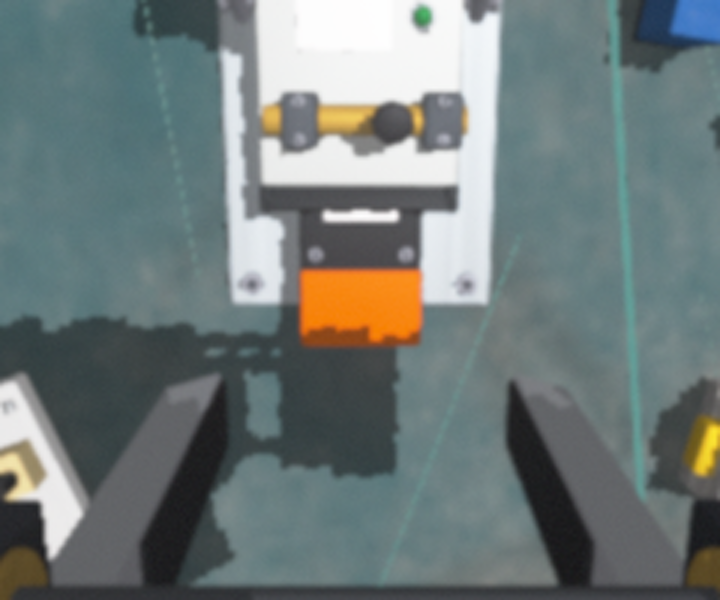

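```bash
python3 - <<'E'
from h import *
W=dict(np.load("w14.npz"));p=np.load("pose.npy");c,s=np.cos(p[2]),np.sin(p[2])
def m(u,v,z,n):
    q=unproj_z(W,(u/3+130-.3,v/3+90-.3),z/1e3)[:2]-p[:2]; print(n,np.round([1e3*(c*q[0]+s*q[1]),1e3*(-s*q[0]+c*q[1])],1))
m(300,346,52,"o1");m(422,346,52,"o2");m(301,268,52,"ob1");m(421,268,52,"ob2");m(392,118,91,'knob');m(232,303,8,'plate -48,54');m(490,303,8,'plate -48,-54')
E
```

```text
o1 [-51.7  21.6]
o2 [-51.8 -22.8]
ob1 [-22.7  20.6]
ob2 [-22.8 -22. ]
knob [30.8 -9.9]
plate -48,54 [-47.3  52.8]
plate -48,-54 [-47.6 -54.1]
```

>>> step_arm(increments=[{"angular": [0,0,0],"translation": [-3.1,0,0],"hand": 0.4},{"angular": [0,0,0],"translation": [-3.1,0,0],"hand": 0.45},{"angular": [0,0,0],"translation": [-3.0,0,0],"hand": 0.45},{"angular": [0,0,0],"translation": [0,3.2,0],"hand": 0.45},{"angular": [0,0,0],"translation": [0,3.3,0],"hand": 0.45},{"angular": [0,0,0],"translation": [0,3.3,0],"hand": 0.45},{"angular": [0,0,0],"translation": [0,3.3,0],"hand": 0.45},{"angular": [0,0,0],"translation": [0,3.2,0],"hand": 0.45},{"angular": [0,0,0],"translation": [0,0,0],"hand": 0.45},{"angular": [0,0,0],"translation": [0,0,0],"hand": 0.45}])

```text
clock: 25.88
position: [0.6182, 0.2961, 0.2412]
tcp_rot: [[-0.004, 0.136, 0.991], [-0.001, 0.991, -0.136], [-1.0, -0.002, -0.004]]
force: [-0.5, -0.4, 0.0]
opening: 0.548
```

```bash
python3 snap.py wrist w15 130 90 370 290 3;python3 snap.py side s15 150 90 270 260 3.5; python3 - <<'E'
from h import *; rel([130,0,184])
E
```

```text
t 25.98 recv mm [127.5   0.7 242.4] rotvec to std (tool) [-0.0015 -0.0028  0.0015] open 0.552 F [-0.3  0.1  0.6] q [ 0.28  0.3   1.42 -0.    1.42  0.42]
delta tool cm [5.835 0.255 0.082]
```

View pics/w15.png

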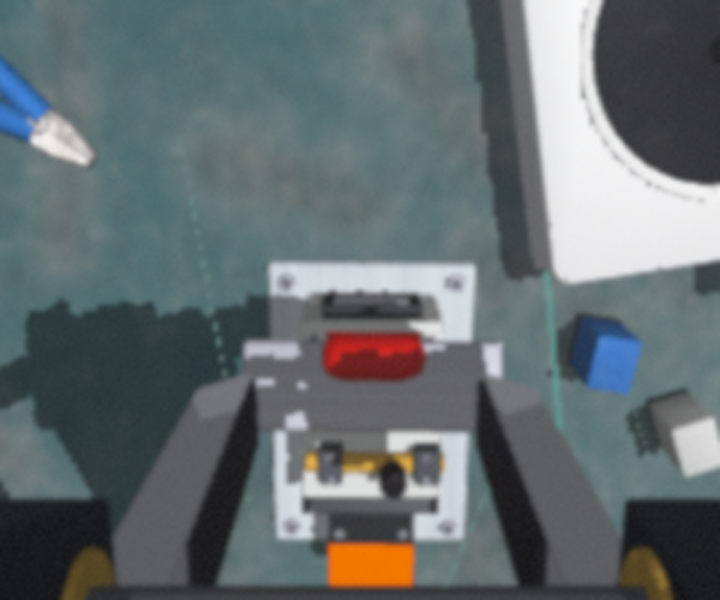

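View pics/s15.png

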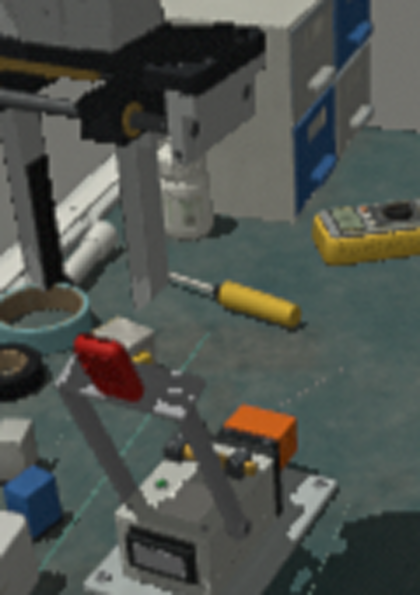

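```bash
python3 - <<'E'
from h import *
W=dict(np.load("w15.npz"));p=np.load("pose.npy");c,s=np.cos(p[2]),np.sin(p[2])
def m(u,v,z,n):
    q=unproj_z(W,(u/3+130-.3,v/3+90-.3),z/1e3)[:2]-p[:2]; print(n,np.round([1e3*(c*q[0]+s*q[1]),1e3*(-s*q[0]+c*q[1])],1))
m(374,345,213,"tab top back");m(374,380,215,"front");
P=lambda r,t,th:np.array([70-r*np.cos(th)+t*np.sin(th),0,52+r*np.sin(th)+t*np.cos(th)])
for th in (1.88,1.95): print(th,[P(176,6,th),P(176,-6,th),P(162,0,th)], (proj(W,r2w(p,np.array([P(176,6,th),P(176,-6,th)])/1e3))-[129.7,89.7])*3)
E
```

```text
tab top back [136.5  -0.9]
front [127.3  -0.9]
1.88 [array([129.27228727,   0.        , 217.82760917]), array([117.84137294,   0.        , 221.47921122]), array([119.29662771,   0.        , 206.31734347])] [[370.60510796 376.81385963]
 [370.50235217 422.65450887]]
1.95 [array([140.72558461,   0.        , 213.27582485]), array([129.57806803,   0.        , 217.71799483]), array([129.96929468,   0.        , 202.49147383])] [[370.70389592 330.11210908]
 [370.60780585 375.57491317]]
```

>>> step_arm(increments=[{"angular": [0,0,0],"translation": [1.5,0.2,0.12],"hand": 0.45},{"angular": [0,0,0],"translation": [1.5,0,0],"hand": 0.45},{"angular": [0,0,0],"translation": [1.5,0,0],"hand": 0.45},{"angular": [0,0,0],"translation": [1.3,0,0],"hand": 0.45},{"angular": [0,0,0],"translation": [0,0,0],"hand": 0.6},{"angular": [0,0,0],"translation": [0,0,0],"hand": 0.8},{"angular": [0,0,0],"translation": [0,0,0],"hand": 1},{"angular": [0,0,0],"translation": [0,0,0],"hand": 1},{"angular": [0,0,0],"translation": [0,0,0],"hand": 1}], newtons=12)

```text
clock: 26.73
position: [0.6201, 0.297, 0.1873]
tcp_rot: [[-0.002, 0.138, 0.99], [0.0, 0.99, -0.138], [-1.0, 0.0, -0.002]]
force: [-5.3, -0.3, 1.2]
opening: 0.296
```

```bash
python3 - <<'E'
from h import *; rel([130,0,184])
th=np.linspace(1.95,0,19); P=np.c_[-162*np.cos(th),162*np.sin(th)]
print(np.round(th,2).tolist());print(np.round(np.diff(P,axis=0)/10*[1,-1],2).tolist())
E
```

```text
t 26.73 recv mm [130.5  -0.2 187.3] rotvec to std (tool) [-0.0011 -0.0021 -0.    ] open 0.296 F [-5.3 -0.3  1.2] q [0.28 0.35 1.47 0.   1.33 0.42]
delta tool cm [ 0.327 -0.051 -0.022]
[1.95, 1.84, 1.73, 1.62, 1.52, 1.41, 1.3, 1.19, 1.08, 0.97, 0.87, 0.76, 0.65, 0.54, 0.43, 0.32, 0.22, 0.11, 0.0]
[[-1.66, -0.56], [-1.71, -0.38], [-1.74, -0.19], [-1.75, -0.0], [-1.74, 0.19], [-1.71, 0.38], [-1.66, 0.56], [-1.59, 0.74], [-1.5, 0.9], [-1.4, 1.06], [-1.27, 1.21], [-1.14, 1.34], [-0.98, 1.45], [-0.82, 1.55], [-0.65, 1.63], [-0.47, 1.69], [-0.28, 1.73], [-0.09, 1.75]]
```

>>> step_arm(increments=[{"angular": [0,0,0],"translation": [-0.5,-1.66,-0.08],"hand": 1},{"angular": [0,0,0],"translation": [-0.38,-1.71,0],"hand": 1},{"angular": [0,0,0],"translation": [-0.19,-1.74,0],"hand": 1},{"angular": [0,0,0],"translation": [0,-1.75,0],"hand": 1},{"angular": [0,0,0],"translation": [0.19,-1.74,0],"hand": 1},{"angular": [0,0,0],"translation": [0.38,-1.71,0],"hand": 1},{"angular": [0,0,0],"translation": [0.56,-1.66,0],"hand": 1},{"angular": [0,0,0],"translation": [0.74,-1.59,0],"hand": 1},{"angular": [0,0,0],"translation": [0.9,-1.5,0],"hand": 1},{"angular": [0,0,0],"translation": [0,0,0],"hand": 1},{"angular": [0,0,0],"translation": [0,0,0],"hand": 1}])

```text
clock: 27.65
position: [0.5981, 0.1444, 0.1697]
tcp_rot: [[-0.003, 0.141, 0.99], [-0.003, 0.99, -0.141], [-1.0, -0.003, -0.002]]
force: [-5.2, -2.5, 2.7]
opening: 0.297
```

```bash
python3 - <<'E'
from h import *; rel([70-162*np.cos(.975),0,33+162*np.sin(.975)])
E
```

```text
t 27.65 recv mm [-23.7   0.5 169.7] rotvec to std (tool) [-0.0033 -0.0021  0.0034] open 0.297 F [-5.2 -2.5  2.7] q [ 0.05  0.2   1.68 -0.    1.27  0.2 ]
delta tool cm [0.263 0.279 0.05 ]
```

>>> step_arm(increments=[{"angular": [0,0,0],"translation": [1.06,-1.3,-0.05],"hand": 1},{"angular": [0,0,0],"translation": [1.21,-1.22,0],"hand": 1},{"angular": [0,0,0],"translation": [1.34,-1.1,0],"hand": 1},{"angular": [0,0,0],"translation": [1.45,-0.95,0],"hand": 1},{"angular": [0,0,0],"translation": [1.55,-0.8,0],"hand": 1},{"angular": [0,0,0],"translation": [1.63,-0.63,0],"hand": 1},{"angular": [0,0,0],"translation": [1.69,-0.45,0],"hand": 1},{"angular": [0,0,0],"translation": [0.9,-0.15,0],"hand": 1},{"angular": [0,0,0],"translation": [0,0,0],"hand": 1},{"angular": [0,0,0],"translation": [0,0,0],"hand": 1}])

```text
clock: 28.48
position: [0.5887, 0.0792, 0.0606]
tcp_rot: [[-0.002, 0.139, 0.99], [-0.004, 0.99, -0.139], [-1.0, -0.004, -0.001]]
force: [-2.2, -6.4, 0.0]
opening: 0.297
```

```bash
python3 - <<'E'
from h import *; rel([-92,0,33])
E
```

```text
t 28.48 recv mm [-89.5   0.9  60.6] rotvec to std (tool) [-0.002  -0.0015  0.004 ] open 0.297 F [-2.2 -6.4  0. ] q [-0.06  0.29  1.79 -0.    1.06  0.09]
delta tool cm [ 2.761 -0.235  0.092]
```

>>> step_arm(increments=[{"angular": [0,0,0],"translation": [1,-0.2,0],"hand": 1},{"angular": [0,0,0],"translation": [1,0,0],"hand": 1},{"angular": [0,0,0],"translation": [0.5,0,0],"hand": 1},{"angular": [0,0,0],"translation": [0,0,0],"hand": 1},{"angular": [0,0,0],"translation": [0,0,0],"hand": 1}])

```text
clock: 28.9
position: [0.5885, 0.0778, 0.0358]
tcp_rot: [[-0.002, 0.139, 0.99], [-0.003, 0.99, -0.139], [-1.0, -0.003, -0.001]]
force: [-2.1, -5.2, -1.5]
opening: 0.296
```

```bash
python3 - <<'E'
from h import *; rel([-92,0,33])
E
```

```text
t 28.9 recv mm [-91.    0.9  35.8] rotvec to std (tool) [-0.0016 -0.0012  0.0034] open 0.296 F [-2.1 -5.2 -1.5] q [-0.06  0.33  1.8  -0.    1.02  0.08]
delta tool cm [ 0.279 -0.096  0.087]
```

>>> step_arm(increments=[{"angular": [0,0,0],"translation": [0.3,-0.1,0],"hand": 1},{"angular": [0,0,0],"translation": [0.2,0,0],"hand": 1},{"angular": [0,0,0],"translation": [0,0,0],"hand": 1}])

```text
clock: 29.15
position: [0.5886, 0.0777, 0.0306]
tcp_rot: [[-0.001, 0.139, 0.99], [-0.002, 0.99, -0.139], [-1.0, -0.002, -0.001]]
force: [-2.2, -5.6, -0.8]
opening: 0.296
```

```bash
python3 - <<'E'
from h import *; rel([-92,0,33])
E
```

```text
t 29.15 recv mm [-91.1   0.8  30.6] rotvec to std (tool) [-0.0015 -0.0008  0.0023] open 0.296 F [-2.2 -5.6 -0.8] q [-0.06  0.33  1.8  -0.    1.01  0.08]
delta tool cm [-0.238 -0.093  0.083]
```

>>> step_arm(increments=[{"angular": [0,0,0],"translation": [0.2,-0.1,0],"hand": 1},{"angular": [0,0,0],"translation": [0.2,0,0],"hand": 1},{"angular": [0,0,0],"translation": [0,0,0],"hand": 1}])

```text
clock: 29.4
position: [0.5887, 0.0778, 0.0279]
tcp_rot: [[-0.002, 0.138, 0.99], [-0.001, 0.99, -0.138], [-1.0, -0.001, -0.002]]
force: [-7.2, -3.1, 6.7]
opening: 0.298
```

```bash
python3 snap.py wrist w16 130 40 370 260 2.6; python3 snap.py side s16 180 160 260 260 5.5; python3 - <<'E'
from h import *; rel([-92,0,33])
E
```

```text
t 29.5 recv mm [-91.    0.8  27.9] rotvec to std (tool) [-0.0008 -0.0013  0.0013] open 0.295 F [-6.4 -3.4  5.7] q [-0.06  0.34  1.8  -0.    1.    0.08]
delta tool cm [-0.51  -0.105  0.075]
```

View pics/w16.png

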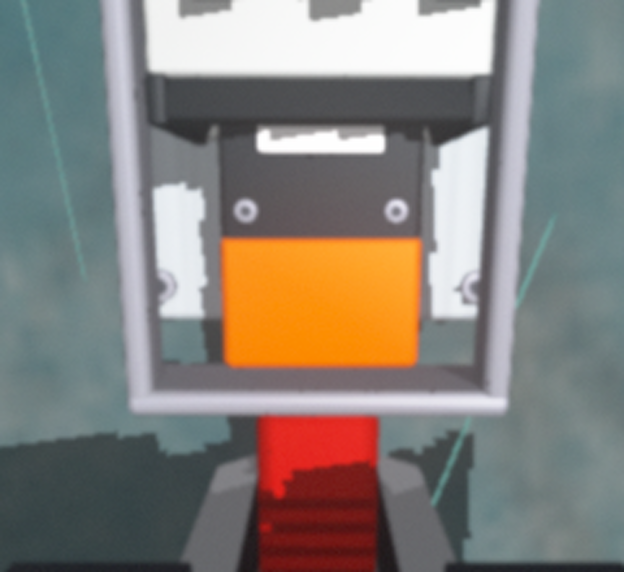

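View pics/s16.png

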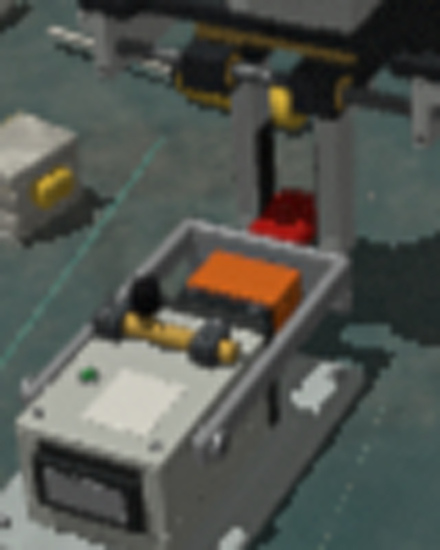

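>>> step_arm(increments=[{"angular": [0,0,0],"translation": [0,0,0],"hand": 0.7},{"angular": [0,0,0],"translation": [0,0,0],"hand": 0.5},{"angular": [0,0,0],"translation": [0,0,0],"hand": 0.5},{"angular": [0,0,0],"translation": [-2,0,0],"hand": 0.5},{"angular": [0,0,0],"translation": [-3.5,0,0],"hand": 0.55},{"angular": [0,0,0],"translation": [-3,0,0],"hand": 0.6},{"angular": [0,0,0],"translation": [0,3,0.27],"hand": 0.6},{"angular": [0,0,0],"translation": [0,3,0.27],"hand": 0.6},{"angular": [0,0,0],"translation": [0,3,0.27],"hand": 0.6},{"angular": [0,0,0],"translation": [0,3.1,0.27],"hand": 0.6},{"angular": [0,0,0],"translation": [0,0,0],"hand": 0.6},{"angular": [0,0,0],"translation": [0,0,0],"hand": 0.6},{"angular": [0,0,0],"translation": [0,0,0],"hand": 0.6}])

```text
clock: 30.58
position: [0.6165, 0.1965, 0.1119]
tcp_rot: [[0.0, 0.138, 0.99], [-0.0, 0.99, -0.138], [-1.0, -0.0, 0.0]]
force: [0.2, -0.7, -0.0]
opening: 0.398
```

```bash
python3 snap.py wrist w17 130 90 370 290 3; python3 - <<'E'
from h import *; rel([30,-10,78])
E
```

```text
t 30.63 recv mm [ 30.  -10.6 111.9] rotvec to std (tool) [-0.0019  0.0001  0.0001] open 0.401 F [-0.3 -1.4 -0.1] q [ 0.13  0.33  1.63 -0.    1.18  0.27]
delta tool cm [ 3.394e+00  2.000e-03 -6.000e-02]
```

View pics/w17.png

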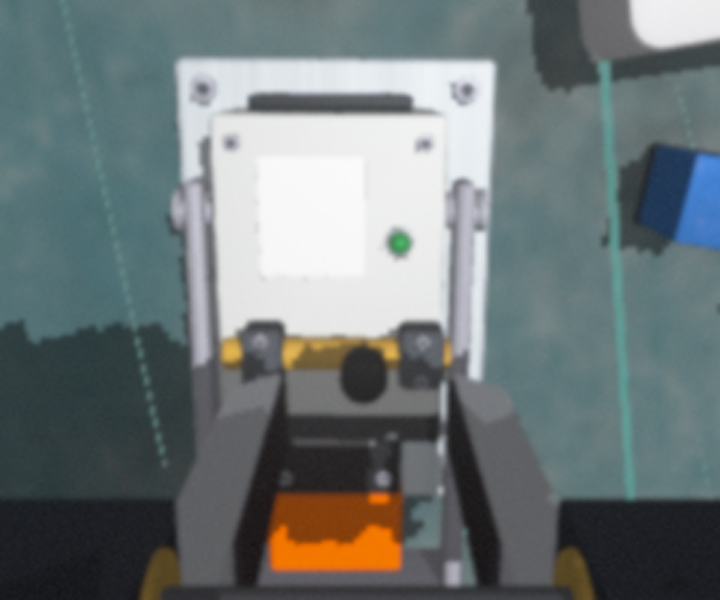

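>>> step_arm(increments=[{"angular": [0,0,0],"translation": [1.2,0,0],"hand": 0.6},{"angular": [0,0,0],"translation": [1.2,0,0],"hand": 0.6},{"angular": [0,0,0],"translation": [0.95,0,0],"hand": 0.6},{"angular": [0,0,0],"translation": [0,0,0],"hand": 0.7},{"angular": [0,0,0],"translation": [0,0,0],"hand": 0.8},{"angular": [0,0,0],"translation": [0,0,0],"hand": 1},{"angular": [0,0,0],"translation": [0,0,0],"hand": 1},{"angular": [0,0,0],"translation": [0,0,0],"hand": 1}], newtons=10)

```text
clock: 31.3
position: [0.6158, 0.1969, 0.079]
tcp_rot: [[-0.002, 0.139, 0.99], [0.0, 0.99, -0.139], [-1.0, -0.0, -0.002]]
force: [-4.0, 0.2, 2.7]
opening: 0.136
```

```bash
python3 - <<'E'
from h import *; rel([30,4,78])
E
```

```text
t 31.3 recv mm [30.7 -9.8 79. ] rotvec to std (tool) [-0.0012 -0.002   0.0002] open 0.136 F [-4.   0.2  2.7] q [0.13 0.37 1.65 0.   1.13 0.27]
delta tool cm [ 0.099 -0.076 -1.376]
```

>>> step_arm(increments=[{"angular": [0,0,0],"translation": [0,0,-0.4],"hand": 1},{"angular": [0,0,0],"translation": [0,0,-0.4],"hand": 1},{"angular": [0,0,0],"translation": [0,0,-0.4],"hand": 1},{"angular": [0,0,0],"translation": [0,0,-0.35],"hand": 1},{"angular": [0,0,0],"translation": [0,0,0],"hand": 1},{"angular": [0,0,0],"translation": [0,0,0],"hand": 1},{"angular": [0,0,0],"translation": [0,0,0],"hand": 1}])

```text
clock: 31.88
position: [0.6018, 0.1989, 0.079]
tcp_rot: [[0.002, 0.139, 0.99], [0.0, 0.99, -0.139], [-1.0, 0.0, 0.002]]
force: [4.7, 0.2, -0.9]
opening: 0.134
```

```bash
python3 - <<'E'
from h import *; rel([30,4,78])
E
```

```text
t 31.88 recv mm [30.8  4.4 79. ] rotvec to std (tool) [-0.0014  0.0017 -0.0004] open 0.134 F [ 4.7  0.2 -0.9] q [ 0.14  0.34  1.68 -0.    1.11  0.28]
delta tool cm [ 0.103 -0.081  0.037]
```

>>> step_arm(increments=[{"angular": [0,0,0],"translation": [0,0,0.05],"hand": 0.8},{"angular": [0,0,0],"translation": [0,0,0],"hand": 0.6},{"angular": [0,0,0],"translation": [0,0,0],"hand": 0.6},{"angular": [0,0,0],"translation": [-2,0,0],"hand": 0.6},{"angular": [0,0,0],"translation": [-3.5,0,0],"hand": 0.6},{"angular": [0,0,0],"translation": [-3.5,0,0],"hand": 0.6},{"angular": [0,0,0],"translation": [-3,0,0],"hand": 0.6},{"angular": [0,0,0],"translation": [0,-3.5,0],"hand": 0.6},{"angular": [0,0,0],"translation": [0,-3.5,0],"hand": 0.6},{"angular": [0,0,0],"translation": [0,-1,0],"hand": 0.6},{"angular": [0,0,0],"translation": [0,0,0],"hand": 0.6},{"angular": [0,0,0],"translation": [0,0,0],"hand": 0.6},{"angular": [0,0,0],"translation": [0,0,0],"hand": 0.6}])

```text
clock: 32.97
position: [0.5903, 0.1206, 0.1981]
tcp_rot: [[-0.001, 0.138, 0.99], [0.001, 0.99, -0.138], [-1.0, 0.0, -0.001]]
force: [-0.2, -0.1, -0.5]
opening: 0.399
```

```bash
python3 snap.py wrist w18 170 90 340 290 3; python3 snap.py side s18 170 170 270 270 6;python3 - <<'E'
from h import *; rel()
E
```

```text
t 33.07 recv mm [-48.1   4.9 198.2] rotvec to std (tool) [ 0.0001 -0.0008 -0.0001] open 0.4 F [ 0.2 -0.2  0.4] q [0.01 0.14 1.69 0.   1.31 0.15]
```

View pics/w18.png

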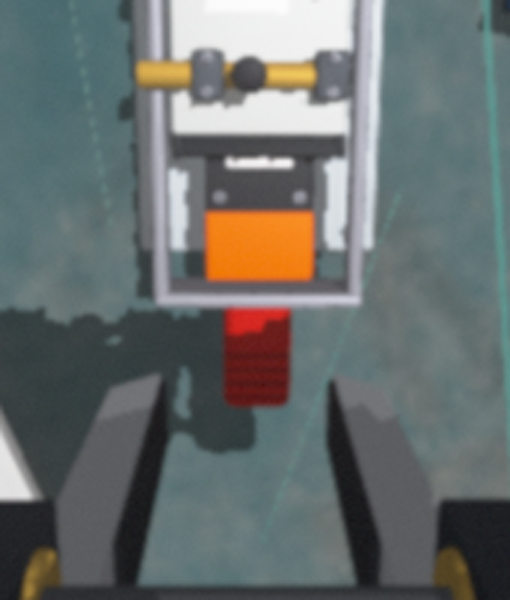

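View pics/s18.png

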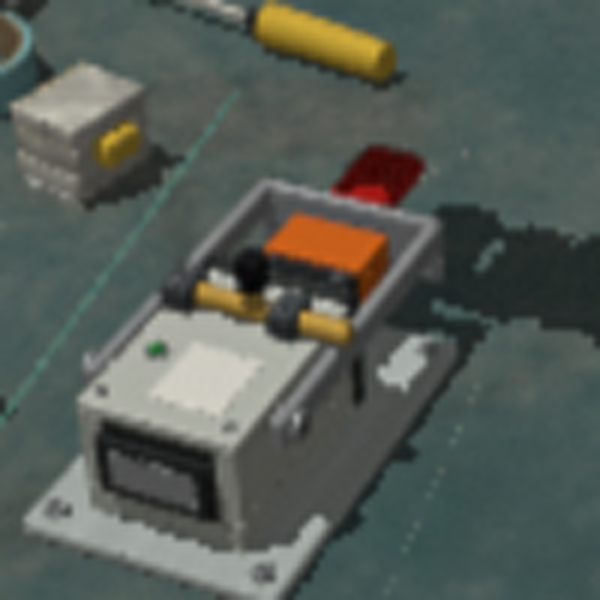

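```bash
python3 - <<'E'
from h import *
W=dict(np.load("w18.npz"));p=np.load("pose.npy");c,s=np.cos(p[2]),np.sin(p[2])
def m(u,v,z,n):
    q=unproj_z(W,(u/3+170-.3,v/3+90-.3),z/1e3)[:2]-p[:2]; print(n,np.round([1e3*(c*q[0]+s*q[1]),1e3*(-s*q[0]+c*q[1])],1))
m(258,404,52,"tab end -106");m(205,281,52,"o1");m(314,281,52,"o2");m(206,210,52,"ob1");m(313,210,52,"ob2");m(248,73,91,"knob 30,4")
# compare side before/after images, depth at tab and arm
a=np.load("side0.npz");b=np.load("s18.npz")
for u,v in [(236,197),(234,198),(240,206),(218,205)]:print(a["depth"][v,u],b["depth"][v,u])
E
```

```text
tab end -106 [-106.1   -0.3]
o1 [-52.1  21.6]
o2 [-52.1 -23.1]
ob1 [-22.9  20.8]
ob2 [-22.9 -22.1]
knob 30,4 [29.6  4. ]
0.91440797 0.9163828
0.91235113 0.9117744
0.8788691 0.88045126
0.9027489 0.0
```

All checks agree, so I'm handing in the job.

```bash
python3 -c "
from cell import job; print(job.sign_off())"
```

```text
the job is handed in; nothing more can be done
None
```

The adapter is reversed and fully home: blue end in, orange end showing, handle down and bolt shot. I handed the job in at about 33 s.

I drew the bolt back, swung the handle over to its stop, pulled the adapter out and laid it on the table. I then took it by the orange end and pushed it in until it met the end stop (about 7 N), closed the handle and shot the bolt.

Last checks, in the receiver frame:

| Item | Measured | Expected |
|---|---|---|
| Orange end face (x) | about -52 mm, straight, roughly 0.7 mm off centre | -52 mm when home |
| Bolt knob (x, y) | 29.6, 4.0 mm | 30, 4 mm when locked |
| Red tab end (x) | -106 mm | -106 mm with the handle down |

- **Handle:** it looks the same in the side view as at the start.
- **Robot:** it stands clear of everything. I never moved near the loose items, but I did not re-measure them at the end.
- **Disagreements:** none of my final checks failed. The camera readings differed from each other and from the arm by 1–2 mm, within their stated calibration.

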